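Turn the pot over and hold it in the glue press

TASK

A wooden foot has just been glued under the small square pot: turn the pot mouth-down, without dropping it, and stand it in the middle of the press's cork bed. Then let go of the pot, bring the press's lever down until it is level so that the pad bears on the foot, and keep holding it level: the program finishes while you are still holding the lever down. Leave the other things on the table where they are.

Things in the scene. Friction and masses are not known exactly. Their poses are not given: they have to be found in the camera images.
- pot: Small square white ceramic pot, loose, about 200 g. Outer sides straight, 58 x 58 mm; walls and floor 5 mm; a wooden disc (40 mm diameter, 6 mm thick) is glued under it as a foot; 68 mm tall in all. Origin: centre of the foot's underside; z points out through the mouth, x and y are square to the sides. Starts mouth-up; lies stably on any side. Mouth-down, its origin is 68 mm above its support.
- press: Glue press fixed to the table: grey base plate 270 x 120 mm, 12 mm thick, with a 76 x 76 x 3 mm cork square (the bed) and, at the far end, two cheeks with a sprung lever. Origin: on the table under the cork's centre; x points along the plate to the cheeks (plate from -75 to +195 mm), z up. Cheeks: x = 118 to 162 mm, y = -27 to 27 mm, 121 mm tall.
- press_bed (a point): Centre of the top face of the cork bed, 15 mm above the table, same axes as the press. The middle of the pad comes straight over this point when the lever is level.
- press_hinge (a point): Centre of the lever's hinge, between the cheeks: 140 mm along the press's x from the bed's centre and 105 mm above the table. The hinge axis lies along the press's y.
- press_lever (a joint): Lever angle in rad: 0 = raised (66 degrees above level, where its return spring holds it), grows as it is pulled down, 1.15 = level, stop at 1.27. A steel bar 22 mm wide, 14 mm thick, running from the hinge up and back over the bed, ending in a cross-bar. When let go it springs up again. Holding it level on a pot takes about 6 N at the cross-bar.
- press_bar (a point): Middle of the wooden cross-bar at the lever's free end, 230 mm from the hinge axis: a round bar 18 mm thick, 130 mm long, parallel to the press's y (65 mm to each side of this point). The lever meets it in the middle: pinch it to one side, or push it down. About 315 mm above the table when raised, 105 mm when level.
- press_pad: Round rubber pad, 30 mm diameter, 8 mm thick, under the lever 140 mm from the hinge, on its own spring (600 N/m, 15 mm travel square to the lever). Origin: centre of its lower face, 30 mm from the lever's axis when free. With the lever level on a mouth-down pot the spring is pressed in 8 mm, putting 6 to 7 N on the foot.
- pen_mug: Bystander: white mug 74 mm wide, 90 mm tall, with pens standing up to 160 mm; leave it alone. Origin under its centre.
- glue_bottle: Bystander: white glue bottle, 44 mm diameter, 115 mm tall. Origin under its centre.
- jar: Bystander: glass jar, 64 mm diameter, 70 mm tall. Origin under its centre.
- spool: Bystander: wooden spool, 36 mm diameter, 32 mm tall. Origin under its centre.
- wood_disc: Bystander: loose wooden disc, 48 mm diameter, 8 mm thick, lying flat. Origin under its centre.
- brush: Bystander: paint brush lying on the table. Origin under its middle.
- cork_log: Bystander: cork, 28 mm diameter, 45 mm long, lying on its side. Origin under its middle.
There are look-alikes about, which are no part of the job. Leave any turquoise or yellow look-alike of the pot alone.

How it is judged:
By the outcome, as a careful person would: the job done as asked, in the order asked, and still so for the second after the job is handed in, while the arm keeps its last pose, push and grip.
It also fails if it takes over 72 s, if anything falls off the work surface, if the arm or the gripper's body presses on something with over 40 N, if the wrist force passes 120 N, or if a joint passes its speed limit or range.

ROBOT

A 7-joint arm with a two-finger parallel gripper is mounted at the origin on the work surface. World frame = base frame: x ahead of the robot, y to its left, z up, the work surface at z = 0. Lengths are in m, angles in rad, forces in N, time in s.
With the tool pointing down it reaches from about 0.425 to 0.825 m from the base axis. Payload 3.6 kg.
Tool frame: the origin (TCP) lies on the centre line of the jaws, within the pads' length; the fingertips stand 25 mm ahead of it and the grasp point (between the pads) lies 6 mm ahead of it; z points along the fingers, y is the line along which they close (so a half turn about z gives the same grasp; the last joint's range is limited). The gripper opens to 93 mm and grips with 3 to 60 N. Pads are 15 mm wide; open, the fingers measure 128 mm over their backs; the gripper's body (75 mm by 188 mm) begins 65 mm behind the grasp point.
Start: joints at [1.222, 0.615, -0.013, 1.423, 0.008, 1.103, -0.04], TCP at [0.206, -0.616, 0.244] pointing down, gripper open.
Joint ranges: [-3.12, 3.12], [-0.3, 2.06], [-1.34, 1.32], [0.26, 2.42], [-1.36, 4.5], [0.01, 1.98], [-2.84, 2.84]. Speed limits (rad/s): [2.79, 2.79, 3.14, 3.14, 3.14, 3.14, 3.14].

INTERFACE

Orientations are given as a 3x3 rotation matrix whose columns are the frame's x, y, z axes.
In Python, from rig import arm, snapshot, camera_model, finder gives the robot as it stands. The module is installed in compiled form; this text tells all that it offers.
- The arm moves only by the tool drive_tool, never from a script. Its arguments are lists of equal length, an entry for each row: "slide": the shift along the tool's x, y, z in units of 30 mm (1.0 is 30 mm), a list of three; "twist": the turn, a rotation vector about the tool's x, y, z in units of 6 degrees (1.0 is 6 degrees), a list of three. A call has 1 to 8 rows; each row shifts and turns the commanded pose from where the row before left it, along the tool's axes as they then stand; what a row does not reach is not made up. A row lasts 1/10 s, in which the tool goes at most 50 mm and 8.59 degrees, less where a joint would pass 70% of its speed; a pose out of reach is approached as far as the arm can. A call is refused whole if a number of a shift passes 1 or a number of a turn 1, either way. A call with a gripper value outside its range is refused whole. "claw" is the finger opening in mm, from 0 to 93, set as the call begins (left out, the last holds). The fingers move at their own pace and stop on an object; "newtons" is the grip in N (left out, the last holds). Time passes only in rows, so rows that do not move let the fingers close. It gives the time, the measured TCP pose, the force, the opening and the grip force at its end, in the units of the state.
- arm.read_state(): the state, without advancing time (a new reading comes with each control period).
- snapshot(name): name is "scene" or "side" or "wrist"; returns the picture (400x640x3 uint8, red, green, blue); there is no depth.
- camera_model(name): a dict with "mtx" (3x3 intrinsics, pixels), "origin" and "rotation" of the camera in the world. Camera axes: x right, y down, z forward; pixel columns grow to the right and rows downward; lengths in m; the calibration is good to about 2 mm. A picture is of the moment at which its call begins: read the wrist's pose just before it. camera_model takes no time and is no camera call; for the wrist camera it gives the pose at the moment of the call.
- arm.finish_job(): hands the job in; it is judged then, once.
Trained networks look in the newest picture that a camera, given by its name, has taken for a name from the list of things; names that differ only in an ending like _2 or _b are one class to them, and where a whole thing is asked for, a point or a joint stands for the part that bears it (a point fixed in the world has none). Each returns a list of dicts, best first, with "p" (0 to 1); they miss things now and then, are a little off and sometimes report something else, mostly with a low value. They report only what shows in the picture. A call takes as long as a camera call. They do not tell look-alikes from the thing itself.
- finder.look_for(target, camera): "at" ([x, y, z] in m, in the coordinates of the camera as it stood for that picture, good to about 4 mm: the middle of the surface that is visible of it).
- finder.silhouettes(target, camera): "pixels" (400x640 bool, what is visible of it).
- finder.pinpoint(target, camera): "at" ([x, y, z] in m, in the coordinates of the camera as it stood for that picture, good to about 4 mm: a listed point, or the origin of a listed thing).
The state is a dict: "time": time; "qpos": joint angles; "joint_velocities": joint speeds; "joint_efforts": joint torques, N m; "position": TCP position; "ee_rot": TCP orientation; "wrist_force": force on the tool from outside, world axes, zero at the start; "wrist_torque": the same for the moment, N m; "finger_gap": finger opening in m; "finger_force": force on a finger pad.
Only numpy, scipy, OpenCV 4.12 (cv2) and the standard library are available. Lean on these libraries where they do the work, as an engineer would, in place of code of your own. Each camera call takes 0.05 s, during which the arm holds its last target. There are 200 camera calls.

## Working session

There is one attempt and no reset: what is moved stays moved. The work goes in short steps, Python scripts to look and compute and a tool call to move; the robot and the scene stay as the last step left them, time stands still between calls to the robot, and variables do not carry over. Pictures are saved under pics/ and viewed, at most 10 in all, crops included, and the job is handed in when it is done.

Besides the shell and the picture viewer there is one more tool, called after "Emit:" as name(argument=value, ...), one argument or row to a line, values as JSON. drive_tool: Moves the arm, as the interface text tells. Its arguments: {"type":"object","properties":{"slide":{"type":"array","items":{"type":"array","items":{"type":"number"}}},"twist":{"type":"array","items":{"type":"array","items":{"type":"number"}}},"claw":{"type":"number"},"newtons":{"type":"number"}},"required":["slide","twist"]}

```bash
mkdir -p pics; cat > h.py <<'E'
import numpy as np, cv2
from rig import arm, snapshot, camera_model, finder
def snap(cam,name):
    im=snapshot(cam); cv2.imwrite(f'pics/{name}.png',im[:,:,::-1]); return im
def w(cam,p):
    m=camera_model(cam); return np.array(m['rotation'])@np.array(p)+np.array(m['origin'])
def proj(cam,P):
    m=camera_model(cam); c=np.array(m['rotation']).T@(np.array(P)-np.array(m['origin'])); u=np.array(m['mtx'])@c; return u[:2]/u[2]
E
python3 - <<'E'
from h import *
np.set_printoptions(precision=4,suppress=True)
s=arm.read_state(); print(s['time'],s['position'],s['ee_rot'])
for c in ['scene','side']:
    im=snap(c,c+'0'); m=camera_model(c); print(c,m['origin'])
    for t in ['pot','press','press_bed','press_hinge','press_bar','pen_mug','glue_bottle','jar']:
        for d in finder.pinpoint(t,c)[:3]:
            P=w(c,d['at']); print(c,t,round(d['p'],2),P,proj(c,P).round())
E
```

```text
0.0 [ 0.206  -0.6158  0.2425] [[ 0.9483  0.3173 -0.0009]
 [ 0.3173 -0.9483  0.0024]
 [-0.0001 -0.0025 -1.    ]]
scene [1.1439 0.6019 0.8241]
scene pot 0.97 [0.5893 0.3051 0.0015] [373. 298.]
scene pot 0.86 [0.5102 0.4977 0.0013] [454. 320.]
scene pot 0.65 [0.4697 0.3381 0.0017] [407. 278.]
scene press 0.8 [ 0.5599 -0.1549  0.0015] [266. 218.]
scene press_bed 0.93 [ 0.5542 -0.1473  0.0144] [268. 216.]
scene press_hinge 0.67 [ 0.5581 -0.1526  0.0001] [267. 219.]
scene press_hinge 0.66 [ 0.7028 -0.1762  0.1038] [224. 214.]
scene press_hinge 0.36 [0.7574 0.1029 0.0024] [276. 295.]
scene press_bar 0.68 [ 0.6061 -0.1581  0.3128] [243. 143.]
scene pen_mug 0.62 [0.5678 0.1139 0.0029] [324. 258.]
scene pen_mug 0.45 [ 0.6466  0.2222 -0.0034] [336. 295.]
scene glue_bottle 0.81 [0.7161 0.249  0.0005] [327. 317.]
scene jar 0.74 [ 0.3406 -0.3814 -0.003 ] [269. 169.]
scene jar 0.61 [0.7544 0.1012 0.0014] [276. 295.]
scene jar 0.58 [ 0.5588 -0.153   0.0031] [267. 218.]
side [0.1958 0.9027 1.0213]
side pot 0.76 [ 0.471   0.3379 -0.0007] [310. 344.]
side pot 0.68 [0.5958 0.3062 0.0009] [272. 319.]
side pot 0.6 [ 0.4102  0.2143 -0.0017] [349. 314.]
side press 0.8 [ 0.5596 -0.1508  0.0023] [344. 215.]
side press_bed 0.59 [ 0.5628 -0.1535  0.012 ] [343. 212.]
side press_bed 0.52 [0.4675 0.3382 0.0005] [311. 345.]
side press_hinge 0.71 [ 0.7004 -0.1658  0.106 ] [306. 179.]
side press_hinge 0.5 [ 0.6073 -0.1555  0.3082] [331. 134.]
side press_bar 0.58 [ 0.6089 -0.1561  0.3065] [331. 135.]
side pen_mug 0.57 [0.571  0.111  0.0016] [310. 269.]
side glue_bottle 0.57 [ 0.7176  0.2497 -0.0029] [244. 290.]
side jar 0.68 [0.7564 0.0983 0.0001] [257. 250.]
```

```bash
python3 - <<'E'
import cv2
a=cv2.imread('pics/scene0.png');b=cv2.imread('pics/side0.png')
cv2.imwrite('pics/sc1.png',cv2.resize(a[100:400,180:580],(800,600),interpolation=2))
cv2.imwrite('pics/si1.png',cv2.resize(b[100:400,160:560],(800,600),interpolation=2))
E
```

```text
(no output)
```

View pics/sc1.png

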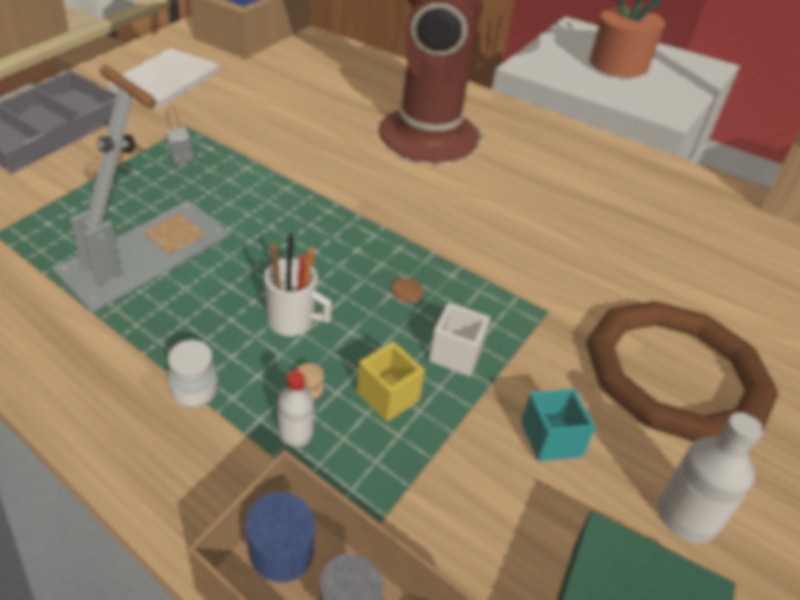

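View pics/si1.png

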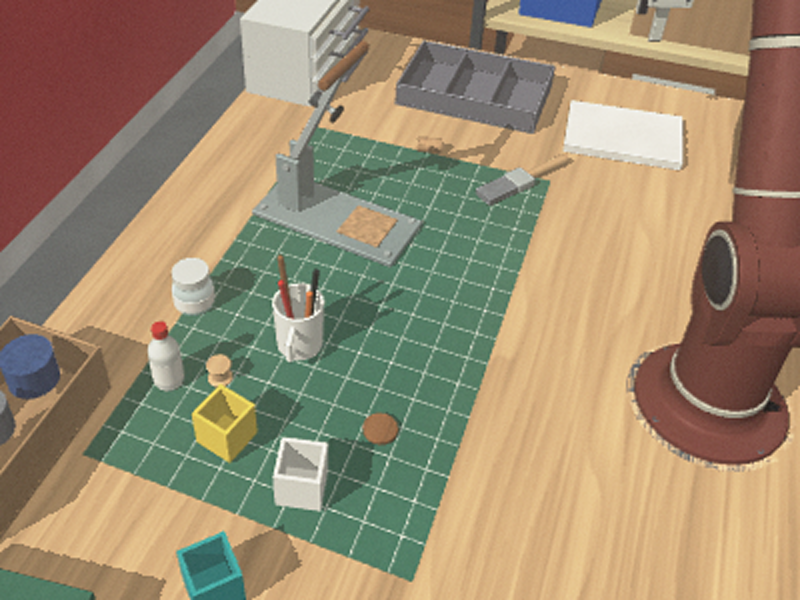

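White pot (scene crop ~(460,340), full ~(410,270); side crop ~(302,475)) is the one meant: white and square. The yellow (390,380) and turquoise (558,425) ones are the look-alikes. The press is at left with its cork at (173,233) and the lever raised. Next I fit the pot's yaw and the cork's position.

```bash
cat > fit.py <<'E'
from h import *
from scipy.optimize import minimize
def boxmask(cam,P):
    pts=np.array([proj(cam,p) for p in P]); m=np.zeros((400,640),np.uint8)
    cv2.fillConvexPoly(m,cv2.convexHull((pts*16).round().astype(np.int32)),1,shift=4); return m
def boxpts(x,y,yaw,z0=0,hx=.029,hy=.029,h=.068):
    c,s=np.cos(yaw),np.sin(yaw)
    return [[x+c*a-s*b,y+s*a+c*b,z0+z] for a in(-hx,hx) for b in(-hy,hy) for z in(0,h)]
def fitbox(masks,x0,**k):
    def cost(v):
        return sum(1-(boxmask(c,boxpts(*v,**k))&m).sum()/max(1,(boxmask(c,boxpts(*v,**k))|m).sum()) for c,m in masks.items())
    best=min((minimize(cost,[*x0,y],method='Nelder-Mead',options=dict(initial_simplex=[[*x0,y],[x0[0]+.008,x0[1],y],[x0[0],x0[1]+.008,y],[*x0,y+.25]])) for y in np.arange(0,1.57,.3)),key=lambda r:r.fun)
    return best.x,best.fun
def near(t,cam,xy,n=4):
    u=proj(cam,[*xy,.03]); L=[d['pixels'].astype(np.uint8) for d in finder.silhouettes(t,cam)[:6]]
    L=[m for m in L if m.sum()]
    return min(L,key=lambda m:np.hypot(*(np.argwhere(m).mean(0)[::-1]-u)))
E
python3 - <<'E'
from fit import *
np.set_printoptions(precision=4,suppress=True)
M={}
for c in['scene','side']:
    im=snapshot(c); M[c]=near('pot',c,(.47,.338)); print(c,M[c].sum(),np.argwhere(M[c]).mean(0)[::-1])
    # cork
    hsv=cv2.cvtColor(im,cv2.COLOR_RGB2HSV); u=proj(c,[.558,-.151,.015]).round().astype(int)
    print(hsv[u[1],u[0]])
    g=(hsv[:,:,1]>70)&(hsv[:,:,0]<22); g=g.astype(np.uint8)
    n,l=cv2.connectedComponents(g,connectivity=4); g=l==l[u[1],u[0]]
    m=camera_model(c);K=np.array(m['mtx']);R=np.array(m['rotation']);o=np.array(m['origin'])
    px=np.argwhere(g)[:,::-1]; d=(R@np.linalg.inv(K)@np.c_[px,np.ones(len(px))].T).T
    P=o+d*((.015-o[2])/d[:,2])[:,None]
    print('cork',len(px),cv2.minAreaRect((P[:,:2]*1000).astype(np.float32)),P.mean(0))
print('pot',fitbox(M,(.47,.338)))
for c in M: print(c,fitbox({c:M[c]},(.47,.338)))
E
```

```text
scene 685 [408.6204 269.1591]
[ 15 103 173]
cork 317 ((560.78466796875, -150.39205932617188), (74.53182220458984, 74.7097396850586), 81.62699890136719) [ 0.5611 -0.1501  0.015 ]
side 908 [272.4548 310.9218]
[ 15 103 204]
cork 350 ((560.875, -149.3201904296875), (78.18751525878906, 76.77544403076172), 82.29222869873047) [ 0.5608 -0.1492  0.015 ]Traceback (most recent call last):
  File "<stdin>", line 15, in <module>
  File "fit.py", line 12, in fitbox
    best=min((minimize(cost,[*x0,y],method='Nelder-Mead',options=dict(initial_simplex=[[*x0,y],[x0[0]+.008,x0[1],y],[x0[0],x0[1]+.008,y],[*x0,y+.25]])) for y in np.arange(0,1.57,.3)),key=lambda r:r.fun)
  File "fit.py", line 12, in <genexpr>
    best=min((minimize(cost,[*x0,y],method='Nelder-Mead',options=dict(initial_simplex=[[*x0,y],[x0[0]+.008,x0[1],y],[x0[0],x0[1]+.008,y],[*x0,y+.25]])) for y in np.arange(0,1.57,.3)),key=lambda r:r.fun)
              ~~~~~~~~^^^^^^^^^^^^^^^^^^^^^^^^^^^^^^^^^^^^^^^^^^^^^^^^^^^^^^^^^^^^^^^^^^^^^^^^^^^^^^^^^^^^^^^^^^^^^^^^^^^^^^^^^^^^^^^^^^^^^^^^^^^^^^^^^
    res = _minimize_neldermead(fun, x0, args, c
[... 158 characters left out ...]
ne 11, in cost
    return sum(1-(boxmask(c,boxpts(*v,**k))&m).sum()/max(1,(boxmask(c,boxpts(*v,**k))|m).sum()) for c,m in masks.items())
  File "fit.py", line 11, in <genexpr>
    return sum(1-(boxmask(c,boxpts(*v,**k))&m).sum()/max(1,(boxmask(c,boxpts(*v,**k))|m).sum()) for c,m in masks.items())
                  ~~~~~~~^^^^^^^^^^^^^^^^^^
  File "fit.py", line 4, in boxmask
    pts=np.array([proj(cam,p) for p in P]); m=np.zeros((400,640),np.uint8)
                  ~~~~^^^^^^^
  File "h.py", line 8, in proj
    m=camera_model(cam); c=np.array(m['rotation']).T@(np.array(P)-np.array(m['origin'])); u=np.array(m['mtx'])@c; return u[:2]/u[2]
ValueError: time passes only in moves, steps and waits
```

Emit:
drive_tool(
  slide=[
    [0,-1,0],
    [0,-0.5,0],
  ],
  twist=[
    [0,0,0],
    [0,0,0],
  ],
)

```text
time: 1.3
position: [0.1914, -0.5722, 0.2434]
ee_rot: [[0.948, 0.317, -0.001], [0.317, -0.948, 0.002], [-0.0, -0.002, -1.0]]
wrist_force: [-0.5, 0.3, -0.5]
finger_gap: 0.0928
finger_force: 0.0
```

```bash
sed -i 's/^def proj/import functools\ncm0=functools.lru_cache(lambda c: camera_model(c))\ndef proj/; s/m=camera_model(cam); c=/m=cm0(cam); c=/' h.py
cat >> fit.py <<'E'
def whitemask(cam,im,xyz,win=40,smax=60,vmin=90):
    hsv=cv2.cvtColor(im,cv2.COLOR_RGB2HSV); g=((hsv[:,:,1]<smax)&(hsv[:,:,2]>vmin)).astype(np.uint8)
    u=proj(cam,xyz).round().astype(int); n,l,st,ce=cv2.connectedComponentsWithStats(g,connectivity=4)
    i=1+np.argmin([np.hypot(*(ce[k]-u))+1000*(st[k,4]<150) for k in range(1,n)])
    g=(l==i).astype(np.uint8); return cv2.morphologyEx(g,cv2.MORPH_CLOSE,np.ones((5,5),np.uint8))
E
python3 - <<'E'
from fit import *
np.set_printoptions(precision=4,suppress=True)
M={}
for c in['scene','side']:
    im=cv2.imread(f'pics/{c}0.png')[:,:,::-1].copy(); M[c]=whitemask(c,im,[.47,.338,.035]); print(c,M[c].sum(),np.argwhere(M[c]).mean(0)[::-1],proj(c,[.47,.338,.035]))
print('pot',fitbox(M,(.47,.338)))
for c in M: print(c,fitbox({c:M[c]},(.47,.338)))
E
```

```text
scene 1140 [327.2456 250.0693] [408.5111 270.0381]
side 1470 [309.7837 334.7762] [310.2594 336.7099]
pot (array([0.4705, 0.3348, 0.1804]), np.float64(1.3649193548387095))
scene (array([0.47 , 0.338, 0.   ]), np.float64(1.0))
side (array([0.4705, 0.3348, 0.1804]), np.float64(0.36491935483870963))
```

```bash
python3 - <<'E'
from fit import *
out=[]
for c,v in [('scene',(.47,.338)),('side',(.4705,.3348))]:
    im=cv2.imread(f'pics/{c}0.png'); u=proj(c,[*v,.035]).astype(int)
    k=im[u[1]-30:u[1]+30,u[0]-30:u[0]+30]; out.append(cv2.resize(k,(390,390),interpolation=cv2.INTER_CUBIC)); print(u-30)
cv2.imwrite('pics/crop.png',np.hstack(out))
E
```

```text
[378 240]
[280 305]
```

View pics/crop.png

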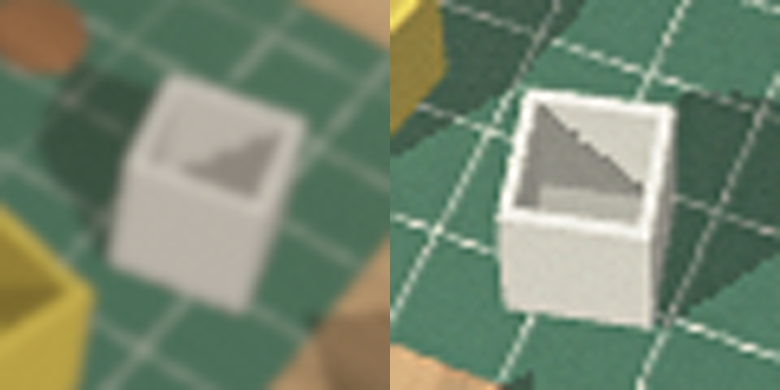

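The white square pot is confirmed: rim corners are clear in both views, with no coloured body. I fit its pose from the corners.

```bash
python3 - <<'E'
from fit import *
from scipy.optimize import least_squares
s=390/60
O={'scene':(np.array([378,240]),[(172,76),(303,123),(258,210),(124,160)],[(110,267),(246,309)]),
'side':(np.array([280,305]),[(138,91),(286,104),(265,236),(110,217)],[(116,308),(260,327)])}
Ray=[];
def res(v,which):
    x,y,t=v; c,q=np.cos(t),np.sin(t); r=[]
    C=[np.array([x+c*a-q*b,y+q*a+c*b]) for a in(-.029,.029) for b in(-.029,.029)]
    for cam in which:
        o,top,bot=O[cam]
        for L,z in((top,.068),(bot,.003)):
            for p in L:
                if z<.01 : continue
                e=[proj(cam,[*k,z])-(o+np.array(p)/s) for k in C]; r+=list(min(e,key=lambda d:d@d))
    return r
for wh in (['scene'],['side'],['scene','side']):
    b=min((least_squares(res,[.47,.336,t],args=(wh,),diff_step=1e-3) for t in np.arange(0,1.5,.2)),key=lambda r:r.cost); print(wh,b.x.round(4),b.cost.round(2),(b.x[2]+np.pi/2))
st=arm.read_state(); print(st['qpos'],st['position'])
E
```

```text
['scene'] [0.4679 0.3388 0.1912] 0.49 1.762045943240035
['side'] [0.4675 0.3386 0.2529] 0.24 1.8237380463511879
['scene', 'side'] [0.4676 0.3386 0.2268] 1.53 1.7975958160189967
[ 1.22115526  0.54143079 -0.01515339  1.56531869  0.00903195  1.0365662
 -0.04438076] [ 0.19140661 -0.57224889  0.24338965]
```

Emit:
drive_tool(
  slide=[
    [0,-0.6,-1],
    [0,-0.6,-1],
    [0,-0.6,-1],
    [0,-0.6,-1],
    [0,-0.6,-1],
    [0,-0.6,-1],
  ],
  twist=[
    [0,0,0],
    [0,0,0],
    [0,0,0],
    [0,0,0],
    [0,0,0],
    [0,0,0],
  ],
)

```text
time: 1.9
position: [0.1573, -0.4704, 0.4251]
ee_rot: [[0.948, 0.317, 0.0], [0.317, -0.948, -0.0], [0.0, 0.0, -1.0]]
wrist_force: [0.2, -0.6, -0.1]
finger_gap: 0.0929
finger_force: 0.0
```

Emit:
drive_tool(
  slide=[
    [1,0,0],
    [1,0,0],
    [1,0,0],
    [1,0,0],
    [1,0,0],
    [1,0,0],
    [1,0,0],
    [1,0,0],
  ],
  twist=[
    [0,0,-0.57],
    [0,0,-0.57],
    [0,0,-0.57],
    [0,0,-0.57],
    [0,0,-0.57],
    [0,0,-0.57],
    [0,0,-0.57],
    [0,0,-0.57],
  ],
)

```text
time: 2.7
position: [0.3635, -0.35, 0.4237]
ee_rot: [[0.695, 0.719, 0.0], [0.719, -0.695, -0.0], [0.0, 0.0, -1.0]]
wrist_force: [-0.9, 0.4, -0.3]
finger_gap: 0.0927
finger_force: 0.0
```

```bash
cat > log.py <<'E'
from rig import arm
import json
s=arm.read_state(); d=dict(q=list(map(float,s['qpos'])),p=list(map(float,s['position'])),R=[list(map(float,r)) for r in s['ee_rot']])
open('log.jsonl','a').write(json.dumps(d)+'\n'); print([round(x,3) for x in d['q']])
E
python3 log.py
```

```text
[0.889, 0.262, -0.226, 1.503, 0.059, 1.384, -0.109]
```

Emit:
drive_tool(
  slide=[
    [1,0,0],
    [1,0,0],
    [1,0,0],
    [1,0,0],
    [1,0,0],
    [1,0,0],
    [1,0,0],
    [1,0,0],
  ],
  twist=[
    [0,0,-0.57],
    [0,0,-0.57],
    [0,0,-0.57],
    [0,0,-0.57],
    [0,0,-0.57],
    [0,0,-0.57],
    [0,0,-0.57],
    [0,0,-0.57],
  ],
)

```text
time: 3.5
position: [0.4896, -0.1485, 0.4237]
ee_rot: [[0.287, 0.958, 0.0], [0.958, -0.287, -0.0], [-0.0, 0.0, -1.0]]
wrist_force: [0.0, -0.6, -0.1]
finger_gap: 0.0928
finger_force: 0.0
```

Emit:
drive_tool(
  slide=[
    [0,0,0],
    [0,0,0],
    [0,0,0],
    [0,0,0],
  ],
  twist=[
    [-1,-1,0],
    [-1,-1,0],
    [-1,-1,0],
    [-1,-1,0],
  ],
)

```text
time: 3.9
position: [0.4894, -0.149, 0.4251]
ee_rot: [[0.347, 0.898, 0.27], [0.85, -0.18, -0.495], [-0.397, 0.401, -0.826]]
wrist_force: [-0.2, -1.0, -1.1]
finger_gap: 0.0931
finger_force: 0.0
```

```bash
python3 log.py
```

```text
[0.305, 0.129, -0.401, 1.819, 0.699, 1.054, -0.69]
```

```bash
cat > kin.py <<'E'
import numpy as np, json, itertools
from scipy.spatial.transform import Rotation as Ro
from scipy.optimize import least_squares
LIM=np.array([[-3.12,3.12],[-.3,2.06],[-1.34,1.32],[.26,2.42],[-1.36,4.5],[.01,1.98],[-2.84,2.84]])
def fk(q,prm,sg):
    h,a1,d3,a3,d5,a5,d7,c7=prm; R=np.eye(3); p=np.array([0,0,0.])
    offs=[[0,0,h],[a1,0,d3/2],[a3,0,d3/2],[-a3,0,d5],[a5,0,0],[0,0,0],[0,0,d7]]
    ax='zyzyzyz'
    for i in range(7):
        if i==0: p=p+[0,0,h]
        R=R@Ro.from_euler(ax[i],sg[i]*q[i]).as_matrix()
        if i>0: p=p+R@np.array(offs[i])
    return p,R@Ro.from_euler('z',c7).as_matrix()
E
python3 - <<'E'
from kin import *
D=[json.loads(l) for l in open('log.jsonl')]
D.append(dict(q=[1.22115526,0.54143079,-0.01515339,1.56531869,0.00903195,1.0365662,-0.04438076],p=[.19140661,-.57224889,.24338965],R=[[.948,.317,-.001],[.317,-.948,.002],[0,-.002,-1]]))
best=[]
for s in itertools.product([1,-1],repeat=4):
    sg=[s[0],1,s[1],1,s[2],1,s[3]]
    for c7 in (0,np.pi/2,np.pi,-np.pi/2):
        f=lambda v:np.concatenate([np.r_[(fk(d['q'],v,sg)[0]-d['p'])*3,(fk(d['q'],v,sg)[1]-d['R']).ravel()] for d in D]+[.002*np.array([v[1],v[3],v[5]])])
        r=least_squares(f,[.34,0,.42,0,.4,0,.3,c7]); best.append((r.cost,sg,r.x.round(4).tolist()))
best.sort(key=lambda b:b[0])
for b in best[:3]: print(b)
json.dump(best[0][1:],open('kin.json','w'))
E
```

```text
(np.float64(0.0019544743960901675), [-1, 1, -1, 1, -1, 1, -1], [0.3144, 0.1238, 0.56, -0.0982, 0.3471, -0.0884, 0.3512, 1.5708])
(np.float64(0.001954474396090169), [-1, 1, -1, 1, -1, 1, -1], [0.3144, 0.1238, 0.56, -0.0982, 0.3471, -0.0884, 0.3512, 1.5708])
(np.float64(0.0019544743960901723), [-1, 1, -1, 1, -1, 1, -1], [0.3144, 0.1238, 0.56, -0.0982, 0.3471, -0.0884, 0.3512, 1.5708])
```

Emit:
drive_tool(
  slide=[
    [0,0,0],
    [0,0,0],
    [0,0,0],
    [0,0,0],
    [0,0,0],
  ],
  twist=[
    [1,1,0],
    [1,1,0],
    [1,1,0],
    [1,1,0],
    [0,0,0],
  ],
)

```text
time: 4.4
position: [0.4899, -0.1545, 0.4225]
ee_rot: [[0.297, 0.955, -0.001], [0.955, -0.297, -0.0], [-0.001, -0.001, -1.0]]
wrist_force: [-0.1, 0.0, -0.1]
finger_gap: 0.0927
finger_force: 0.0
```

```bash
python3 log.py
```

```text
[0.538, 0.291, -0.387, 1.478, 0.111, 1.395, -0.155]
```

Emit:
drive_tool(
  slide=[
    [1,0,0],
    [1,0,0],
    [1,0,0],
    [1,0,0],
    [1,0,0],
    [1,0,0],
    [1,0,0],
    [1,0,0],
  ],
  twist=[
    [0,0,-0.57],
    [0,0,-0.57],
    [0,0,-0.57],
    [0,0,-0.57],
    [0,0,-0.57],
    [0,0,-0.57],
    [0,0,-0.57],
    [0,0,-0.57],
  ],
)

```text
time: 5.2
position: [0.5081, 0.0898, 0.4238]
ee_rot: [[-0.188, 0.982, 0.003], [0.982, 0.188, -0.002], [-0.003, 0.002, -1.0]]
wrist_force: [-0.6, 0.6, 0.9]
finger_gap: 0.0929
finger_force: 0.0
```

```bash
python3 log.py
```

```text
[0.188, 0.316, -0.583, 1.468, 0.177, 1.408, -0.212]
```

Emit:
drive_tool(
  slide=[
    [1,0,0],
    [1,0,0],
    [1,0,0],
    [1,0,0],
    [1,0.5,0],
    [1,0.5,0],
    [0,0,0],
  ],
  twist=[
    [0,0,-0.57],
    [0,0,-0.57],
    [0,0,-0.57],
    [0,0,-0.57],
    [0,0,-0.57],
    [0,0,-0.57],
    [0,0,0],
  ],
)

```text
time: 5.9
position: [0.4739, 0.2756, 0.4236]
ee_rot: [[-0.527, 0.85, 0.001], [0.85, 0.527, 0.003], [0.002, 0.002, -1.0]]
wrist_force: [-0.8, -1.0, -0.1]
finger_gap: 0.0932
finger_force: 0.0
```

```bash
python3 log.py; cat > fitk.py <<'E'
from kin import *
D=[json.loads(l) for l in open('log.jsonl')]
D.append(dict(q=[1.22115526,0.54143079,-0.01515339,1.56531869,0.00903195,1.0365662,-0.04438076],p=[.19140661,-.57224889,.24338965],R=[[.948,.317,-.001],[.317,-.948,.002],[0,-.002,-1]]))
sg=[-1,1,-1,1,-1,1,-1]
for reg in (.002,.3):
    f=lambda v:np.concatenate([np.r_[(fk(d['q'],v,sg)[0]-d['p'])*3,(fk(d['q'],v,sg)[1]-d['R']).ravel()] for d in D]+[reg*np.array([v[1],v[3],v[5]])])
    r=least_squares(f,[.34,0,.42,0,.4,0,.3,1.57]); print(reg,r.cost,r.x.round(4))
    for d in D:
        p,R=fk(d['q'],r.x,sg); print((1000*(p-d['p'])).round(1),np.degrees(Ro.from_matrix(np.array(d['R']).T@R).as_rotvec()).round(2))
json.dump([sg,r.x.tolist()],open('kin.json','w'))
E
python3 fitk.py
```

```text
[-0.115, 0.398, -0.709, 1.382, 0.256, 1.452, -0.26]
0.002 0.0030418405763539902 [ 0.3071  0.053   0.5765 -0.0671  0.384  -0.0429  0.3479  1.5708]
[8.5 8.6 0.4] [0. 0. 0.]
[ 0.3 -0.1 -0.7] [0. 0. 0.]
[2.1 5.  0.5] [0. 0. 0.]
[-0.1 -2.7 -0.1] [0. 0. 0.]
[ 3.  -4.8 -0.3] [0. 0. 0.]
[19.8  8.3  0.2] [-0.03  0.01 -0.01]
0.3 0.0033570834954325035 [ 0.2911  0.0469  0.5744 -0.0497  0.3727 -0.0276  0.3316  1.5708]
[8.8 9.  0. ] [0. 0. 0.]
[-0.3  0.6  2.3] [0. 0. 0.]
[ 2.3  5.7 -0.2] [0. 0. 0.]
[ 0.1 -1.7 -0.8] [0. 0. 0.]
[ 3.  -4.  -1.8] [0. 0. 0.]
[19.7  8.2  0.5] [-0.03  0.01 -0.01]
```

```bash
cat > kin2.py <<'E'
import numpy as np, json
from scipy.spatial.transform import Rotation as Ro
from scipy.optimize import least_squares
LIM=np.array([[-3.12,3.12],[-.3,2.06],[-1.34,1.32],[.26,2.42],[-1.36,4.5],[.01,1.98],[-2.84,2.84]])
sg=[-1,1,-1,1,-1,1,-1]; C7=Ro.from_euler('z',np.pi/2).as_matrix()
def chain(q):
    R=np.eye(3); L=[R]
    for a,s,x in zip('zyzyzyz',sg,q): R=R@Ro.from_euler(a,s*x).as_matrix(); L.append(R)
    return L
# vectors v0..v7 attached after each joint (v0 base); joints 1,3,5 (z then y) merged by ridge
PRI=np.zeros((8,3)); PRI[0,2]=.30; PRI[2,2]=.5741; PRI[4,2]=.373; PRI[6,2]=.33
def fitV():
    D=[json.loads(l) for l in open('log.jsonl')]
    D.append(dict(q=[1.22115526,0.54143079,-0.01515339,1.56531869,0.00903195,1.0365662,-0.04438076],p=[.19140661,-.57224889,.24338965]))
    A=np.vstack([np.hstack(chain(d['q'])) for d in D]); b=np.concatenate([d['p'] for d in D])
    lam=.01; m=A.shape[1]; x=np.linalg.lstsq(np.vstack([A,lam*np.eye(m)]),np.r_[b-A@PRI.ravel(),np.zeros(m)],rcond=None)[0]+PRI.ravel()
    return x.reshape(8,3),(b-A@x).reshape(-1,3)
V,RES=fitV()
def fk(q):
    L=chain(q); return sum(R@v for R,v in zip(L,V)),L[-1]@C7
def joints(q):
    L=chain(q); p=np.zeros(3); o=[]
    for R,v in zip(L,V): p=p+R@v; o.append(p)
    return o
def ik(p,R,q0,n=30,seed=0):
    rng=np.random.default_rng(seed); out=[]
    for k in range(n):
        s=q0 if k==0 else rng.uniform(LIM[:,0],LIM[:,1])
        f=lambda q:np.r_[(fk(q)[0]-p)*5,Ro.from_matrix(R.T@fk(q)[1]).as_rotvec()*1.,.003*(q-q0)]
        r=least_squares(f,np.clip(s,LIM[:,0]+.03,LIM[:,1]-.03),bounds=(LIM[:,0]+.02*0,LIM[:,1]))
        if np.abs(r.fun[:6]).max()<.02: out.append((np.abs(r.x-q0).max(),r.x))
    out.sort(key=lambda o:o[0]); return out
def Rt(az,tilt,ysign=1):
    "tool z = down tilted by 'tilt' towards azimuth az; tool y = ysign*left of az"
    f=np.array([np.cos(az),np.sin(az),0]);z=f*np.sin(tilt)+np.array([0,0,-np.cos(tilt)]);y=ysign*np.array([-f[1],f[0],0]);return np.c_[np.cross(y,z),y,z]
E
python3 - <<'E'
from kin2 import *
np.set_printoptions(precision=3,suppress=True,linewidth=150)
print(V,'\n',(RES*1000).round(1))
q0=np.array([-0.115,.398,-.709,1.382,.256,1.452,-.26])
for pos,base in (((.4677,.3387,.045),.22),((.5608,-.15,.06),-.14)):
  for k in range(4):
    az=base+k*np.pi/2
    for t in (45,70,90):
      for ys in (1,-1):
        if t>60 and 0: continue
        o=ik(np.array(pos),Rt(az,np.radians(t),ys),q0,14)
        if o: print(pos[:2],round(np.degrees(az)),t,ys,len(o),o[0][1],'wrist z',joints(o[0][1])[5][2].round(3))
E
```

```text
[[-0.     0.001  0.284]
 [-0.001 -0.005 -0.016]
 [ 0.005 -0.005  0.563]
 [-0.007 -0.004 -0.011]
 [ 0.006 -0.004  0.373]
 [-0.004  0.001  0.   ]
 [-0.008  0.001  0.318]
 [ 0.006 -0.005 -0.012]] 
 [[ 0.  -0.   0. ]
 [-0.   0.  -0. ]
 [-0.  -0.  -0. ]
 [-0.   0.1  0. ]
 [ 0.  -0.  -0. ]
 [ 0.   0.   0. ]]
(0.4677, 0.3387) 13 45 1 6 [-0.289  1.104 -0.991  2.307  2.164  1.425 -0.933] wrist z 0.262
(0.4677, 0.3387) 13 45 -1 3 [-0.56   0.869 -0.455  2.313  2.289  1.011  1.902] wrist z 0.27
(0.4677, 0.3387) 13 70 1 6 [-0.578  1.298 -0.671  2.402  2.414  1.98  -1.359] wrist z 0.152
(0.4677, 0.3387) 13 70 -1 2 [-0.542  1.282 -0.69   2.42   2.426  1.98   1.808] wrist z 0.162
(0.4677, 0.3387) 13 90 1 5 [-1.051  1.422 -0.038  2.314  2.2    1.98  -2.016] wrist z 0.046
(0.4677, 0.3387) 13 90 -1 2 [-1.128  1.418  0.088  2.349  2.184  1.887  1.016] wrist z 0.057
(0.4677, 0.3387) 103 45 1 10 [-0.146  0.884 -0.223  1.985 -1.262  0.647 -2.033] wrist z 0.262
(0.4677, 0.3387) 103 45 -1 9 [ 0.276  1.118 -0.961  1.952  0.162  0.281 -0.199] wrist z 0.263
(0.4677, 0.3387) 103 70 1 10 [ 0.068  1.118 -0.342  1.
[... 2025 characters left out ...]
  0.007  1.087  0.05   1.708 -1.506] wrist z 0.278
(0.5608, -0.15) 172 45 -1 7 [ 0.498  1.216 -0.755  1.101  0.517  1.836  1.205] wrist z 0.285
(0.5608, -0.15) 262 45 1 10 [-0.038  0.905 -0.149  1.764  1.032  1.086 -1.081] wrist z 0.277
(0.5608, -0.15) 262 45 -1 13 [ 0.215  0.954 -0.567  1.788  1.228  1.36   1.925] wrist z 0.285
(0.5608, -0.15) 262 70 1 9 [-0.21   1.103 -0.047  1.673  1.122  1.407 -1.242] wrist z 0.167
(0.5608, -0.15) 262 70 -1 5 [-0.019  1.114 -0.374  1.704  1.268  1.646  1.8  ] wrist z 0.177
(0.5608, -0.15) 262 90 1 7 [-0.31   1.289  0.075  1.576  1.139  1.622 -1.289] wrist z 0.063
(0.5608, -0.15) 262 90 -1 4 [-0.137  1.278 -0.23   1.608  1.282  1.861  1.753] wrist z 0.074
```

```bash
cat > to.py <<'E'
from kin2 import *
from rig import arm
np.set_printoptions(precision=2,suppress=True,linewidth=150)
def grasp(G,az,tilt,ys,back=0):
    R=Rt(az,np.radians(tilt),ys); return np.array(G)-(.006+back)*R[:,2],R
def to(p,R,st=None):
    st=st or arm.read_state(); R0=np.array(st['ee_rot']);p0=np.array(st['position'])
    w=Ro.from_matrix(R0.T@R).as_rotvec()
    print('shift first',R0.T@(p-p0)/.03,'| twist',np.degrees(w)/6,'| shift after',R.T@(p-p0)/.03,'| t',st['time'],'F',np.array(st['wrist_force']))
E
python3 - <<'E'
from to import *
to(*grasp((.4677,.3387,.05),.22+np.pi/2,40,-1,.1))
E
```

```text
shift first [-0.27  0.16  9.75] | twist [-1.1   6.58  3.07] | shift after [-6.4   0.26  7.36] | t 5.9 F [-0.85 -0.98 -0.08]
```

Emit:
drive_tool(
  slide=[
    [0,0,0],
    [0,0,0],
    [0,0,0],
    [0,0,0],
    [0,0,0],
    [0,0,0],
    [0,0,0],
    [0,0,0],
  ],
  twist=[
    [-0.16,0.94,0.44],
    [-0.16,0.94,0.44],
    [-0.16,0.94,0.44],
    [-0.16,0.94,0.44],
    [-0.16,0.94,0.44],
    [-0.16,0.94,0.44],
    [-0.16,0.94,0.44],
    [0,0,0],
  ],
  claw=76,
)

```text
time: 6.7
position: [0.4777, 0.266, 0.4208]
ee_rot: [[-0.151, 0.98, -0.13], [0.756, 0.199, 0.624], [0.638, -0.004, -0.77]]
wrist_force: [0.0, -0.8, 0.3]
finger_gap: 0.076
finger_force: 0.0
```

Emit:
drive_tool(
  slide=[
    [-0.8,0.03,0.92],
    [-0.8,0.03,0.92],
    [-0.8,0.03,0.92],
    [-0.8,0.03,0.92],
    [-0.8,0.03,0.92],
    [-0.8,0.03,0.92],
    [-0.8,0.03,0.92],
    [-0.6,0,0.6],
  ],
  twist=[
    [0,0,0],
    [0,0,0],
    [0,0,0],
    [0,0,0],
    [0,0,0],
    [0,0,0],
    [0,0,0],
    [0,0,0],
  ],
)

```text
time: 7.5
position: [0.4842, 0.2647, 0.1408]
ee_rot: [[-0.161, 0.978, -0.133], [0.752, 0.209, 0.625], [0.639, 0.001, -0.769]]
wrist_force: [0.5, -0.4, -0.1]
finger_gap: 0.0761
finger_force: 0.0
```

```bash
python3 log.py; python3 - <<'E'
from to import *
to(*grasp((.4677,.3387,.05),.22+np.pi/2,40,-1,.1))
to(*grasp((.4677,.3387,.05),.22+np.pi/2,40,-1))
from h import snap
snap('wrist','w1')
E
```

```text
[0.285, 0.796, -0.774, 1.927, -0.33, 0.539, 0.194]
shift first [-0.01 -0.    0.41] | twist [ 0.06  0.05 -0.06] | shift after [-0.01  0.    0.41] | t 7.5 F [ 0.49 -0.35 -0.12]
shift first [ 0.01 -0.02  3.74] | twist [ 0.06  0.05 -0.06] | shift after [-0.01  0.    3.74] | t 7.5 F [ 0.49 -0.35 -0.12]
```

View pics/w1.png

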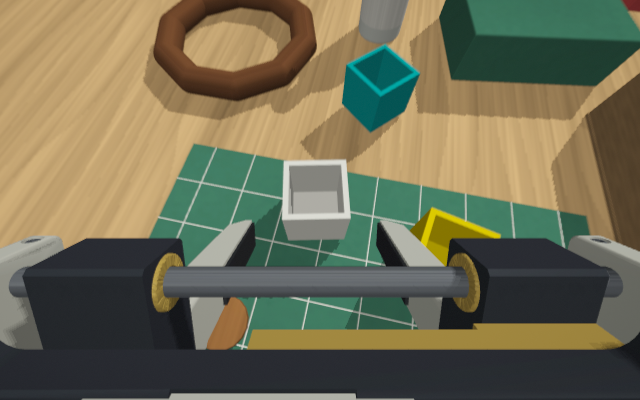

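The white pot is centred between the fingers at (316,200); yellow is at right (455,235). I reduce the tilt to 34° for clearance over yellow, then grasp.

```bash
python3 - <<'E'
from to import *
to(*grasp((.4677,.3387,.052),.22+np.pi/2,34,-1,.06))
E
```

```text
shift first [0.39 0.04 1.64] | twist [ 0.02 -0.95 -0.11] | shift after [0.55 0.05 1.6 ] | t 7.55 F [-0.54 -0.97 -2.04]
```

Emit:
drive_tool(
  slide=[
    [0,0,0],
    [0.27,0.02,0.8],
    [0.27,0.02,0.8],
    [0,0,0.7],
    [0,0,0.7],
    [0,0,0.6],
    [0,0,0],
  ],
  twist=[
    [0,-0.95,-0.1],
    [0,0,0],
    [0,0,0],
    [0,0,0],
    [0,0,0],
    [0,0,0],
    [0,0,0],
  ],
)

```text
time: 8.25
position: [0.4694, 0.3389, 0.0624]
ee_rot: [[-0.184, 0.976, -0.118], [0.806, 0.218, 0.55], [0.562, 0.006, -0.827]]
wrist_force: [-0.3, 0.7, 0.8]
finger_gap: 0.0761
finger_force: 0.0
```

```bash
python3 log.py; python3 - <<'E'
from to import *
to(*grasp((.4677,.3387,.052),.22+np.pi/2,34,-1))
E
```

```text
[0.031, 0.878, -0.66, 1.942, -0.294, 0.329, 0.096]
shift first [-0.19 -0.06  0.09] | twist [ 0.05 -0.03  0.04] | shift after [-0.19 -0.06  0.09] | t 8.25 F [-0.31  0.72  0.76]
```

Correct and close, then lift.

Emit:
drive_tool(
  slide=[
    [-0.19,-0.06,0.09],
    [0,0,0],
  ],
  twist=[
    [0,0,0],
    [0,0,0],
  ],
)

```text
time: 8.45
position: [0.4706, 0.3321, 0.057]
ee_rot: [[-0.18, 0.977, -0.113], [0.808, 0.212, 0.549], [0.561, 0.008, -0.828]]
wrist_force: [-1.2, -0.6, -0.4]
finger_gap: 0.0763
finger_force: 0.0
```

Emit:
drive_tool(
  slide=[
    [0,0,0],
    [0,0,0],
    [0,0,0],
    [0,0,0],
    [0,0,0],
    [0,0,0],
  ],
  twist=[
    [0,0,0],
    [0,0,0],
    [0,0,0],
    [0,0,0],
    [0,0,0],
    [0,0,0],
  ],
  claw=45,
  newtons=25,
)

```text
time: 9.05
position: [0.4701, 0.333, 0.0572]
ee_rot: [[-0.18, 0.977, -0.114], [0.807, 0.213, 0.55], [0.562, 0.007, -0.827]]
wrist_force: [0.0, -2.8, 5.8]
finger_gap: 0.0583
finger_force: 24.9
```

```bash
python3 log.py; python3 - <<'E'
from to import *
np.set_printoptions(precision=4,suppress=True)
s=arm.read_state(); R=np.array(s['ee_rot']); print('G',s['position']+.006*R[:,2], 'y az',np.arctan2(R[1,1],R[0,1]))
E
```

```text
[0.042, 0.887, -0.66, 1.949, -0.292, 0.318, 0.106]
G [0.4694 0.3363 0.0522] y az 0.21478232799886898
```

Emit:
drive_tool(
  slide=[
    [0.4,0,-0.6],
    [0.47,0,-0.69],
    [0.47,0,-0.69],
    [0.47,0,-0.69],
    [0.47,0,-0.69],
    [0.47,0,-0.69],
    [0,0,0],
  ],
  twist=[
    [0,0,0],
    [0,0,0],
    [0,0,0],
    [0,0,0],
    [0,0,0],
    [0,0,0],
    [0,0,0],
  ],
)

```text
time: 9.75
position: [0.4703, 0.3339, 0.2061]
ee_rot: [[-0.184, 0.977, -0.109], [0.807, 0.213, 0.551], [0.562, 0.013, -0.827]]
wrist_force: [0.4, 0.4, -2.3]
finger_gap: 0.0584
finger_force: 24.9
```

Emit:
drive_tool(
  slide=[
    [0,0,0],
    [0,0,0],
    [0,0,0],
    [0,0,0],
    [0,0,0],
    [0,0,0],
    [0,0,0],
    [0,0,0],
  ],
  twist=[
    [0,-1,0],
    [0,-1,0],
    [0,-1,0],
    [0,-1,0],
    [0,-1,0],
    [0,-1,0],
    [0,-1,0],
    [0,-1,0],
  ],
)

```text
time: 10.55
position: [0.4684, 0.333, 0.2017]
ee_rot: [[-0.207, 0.977, 0.057], [0.947, 0.214, -0.237], [-0.244, 0.005, -0.97]]
wrist_force: [0.2, -0.2, -2.5]
finger_gap: 0.0579
finger_force: 24.9
```

Emit:
drive_tool(
  slide=[
    [0,0,0],
    [0,0,0],
    [0,0,0],
    [0,0,0],
    [0,0,0],
    [0,0,0],
    [0,0,0],
    [0,0,0],
  ],
  twist=[
    [0,-1,0],
    [0,-1,0],
    [0,-1,0],
    [0,-1,0],
    [0,-1,0],
    [0,-1,0],
    [0,-1,0],
    [0,0,0],
  ],
)

```text
time: 11.35
position: [0.4663, 0.335, 0.1974]
ee_rot: [[-0.125, 0.976, 0.18], [0.546, 0.219, -0.809], [-0.828, -0.003, -0.56]]
wrist_force: [-0.8, 0.2, -3.1]
finger_gap: 0.0582
finger_force: 25.0
```

```bash
python3 log.py; python3 - <<'E'
from to import *
to(*grasp((.425,.325,.045),.215-np.pi/2,56,1))
from h import *
snap('side','s2'); snap('scene','sc2')
E
```

```text
[-1.037, 0.884, 0.118, 1.407, 0.59, 1.591, -0.93]
shift first [ 4.2  -1.4   2.67] | twist [ 0.03 -0.01  0.05] | shift after [ 4.19 -1.42  2.67] | t 11.35 F [-0.78  0.24 -3.09]
```

Emit:
drive_tool(
  slide=[
    [0.7,-0.24,0.45],
    [0.7,-0.24,0.45],
    [0.7,-0.24,0.45],
    [0.7,-0.24,0.45],
    [0.7,-0.24,0.45],
    [0.69,-0.22,0.42],
    [0,0,0],
  ],
  twist=[
    [0,0,0],
    [0,0,0],
    [0,0,0],
    [0,0,0],
    [0,0,0],
    [0,0,0],
    [0,0,0],
  ],
)

```text
time: 12.15
position: [0.4262, 0.3272, 0.0522]
ee_rot: [[-0.118, 0.977, 0.177], [0.55, 0.213, -0.808], [-0.827, 0.002, -0.562]]
wrist_force: [0.4, -0.2, -2.6]
finger_gap: 0.0582
finger_force: 25.0
```

```bash
python3 log.py; python3 - <<'E'
from to import *
to(*grasp((.425,.325,.033),.215-np.pi/2,56,1))
E
```

```text
[-1.07, 1.05, 0.097, 1.529, 0.562, 1.376, -1.129]
shift first [ 0.49 -0.06  0.21] | twist [ 0.   -0.03 -0.02] | shift after [ 0.5  -0.05  0.21] | t 12.15 F [ 0.37 -0.17 -2.58]
```

Emit:
drive_tool(
  slide=[
    [0.25,-0.03,0.1],
    [0.25,-0.03,0.11],
    [0,0,0],
  ],
  twist=[
    [0,0,0],
    [0,0,0],
    [0,0,0],
  ],
)

```text
time: 12.45
position: [0.4253, 0.3313, 0.0381]
ee_rot: [[-0.114, 0.977, 0.18], [0.551, 0.213, -0.807], [-0.827, 0.007, -0.563]]
wrist_force: [-0.2, -0.6, -2.2]
finger_gap: 0.0585
finger_force: 25.0
```

Emit:
drive_tool(
  slide=[
    [0.05,0,0.04],
    [0,0,0],
  ],
  twist=[
    [0,0,0],
    [0,0,0],
  ],
)

```text
time: 12.65
position: [0.4255, 0.3309, 0.0367]
ee_rot: [[-0.114, 0.977, 0.18], [0.55, 0.213, -0.807], [-0.827, 0.007, -0.562]]
wrist_force: [0.3, 0.4, -2.3]
finger_gap: 0.0583
finger_force: 25.0
```

```bash
python3 - <<'E'
from to import *
np.set_printoptions(precision=4,suppress=True)
s=arm.read_state(); R=np.array(s['ee_rot']); print('G',s['position']+.006*R[:,2],s['wrist_force'])
E
```

```text
G [0.4266 0.3261 0.0333] [ 0.349   0.4148 -2.2939]
```

Emit:
drive_tool(
  slide=[
    [0.04,0,0.03],
    [0,0,0],
  ],
  twist=[
    [0,0,0],
    [0,0,0],
  ],
)

```text
time: 12.85
position: [0.4255, 0.3308, 0.0351]
ee_rot: [[-0.114, 0.977, 0.18], [0.55, 0.213, -0.808], [-0.827, 0.007, -0.562]]
wrist_force: [-0.5, 0.4, -1.6]
finger_gap: 0.0577
finger_force: 25.0
```

Emit:
drive_tool(
  slide=[
    [0.04,0,0.03],
    [0,0,0],
  ],
  twist=[
    [0,0,0],
    [0,0,0],
  ],
)

```text
time: 13.05
position: [0.4255, 0.3309, 0.0348]
ee_rot: [[-0.113, 0.977, 0.181], [0.549, 0.213, -0.808], [-0.828, 0.008, -0.56]]
wrist_force: [-1.1, 2.3, 5.4]
finger_gap: 0.0577
finger_force: 25.0
```

Emit:
drive_tool(
  slide=[
    [0.02,0,0.01],
    [0,0,0],
  ],
  twist=[
    [0,0,0],
    [0,0,0],
  ],
)

```text
time: 13.25
position: [0.4255, 0.3309, 0.0348]
ee_rot: [[-0.113, 0.977, 0.181], [0.548, 0.213, -0.809], [-0.829, 0.008, -0.559]]
wrist_force: [-1.9, 3.1, 7.4]
finger_gap: 0.058
finger_force: 25.0
```

Emit:
drive_tool(
  slide=[
    [0,0,0],
    [0,0,0],
    [0,0,0],
    [0,0,-0.5],
    [0,0,-1],
    [0,0,-1],
    [0,0,-1],
    [-0.7,0,-0.7],
  ],
  twist=[
    [0,0,0],
    [0,0,0],
    [0,0,0],
    [0,0,0],
    [0,0,0],
    [0,0,0],
    [0,0,0],
    [0,0,0],
  ],
  claw=74,
)

```text
time: 14.05
position: [0.4029, 0.4232, 0.119]
ee_rot: [[-0.119, 0.976, 0.18], [0.549, 0.216, -0.807], [-0.827, 0.003, -0.562]]
wrist_force: [-0.1, -0.2, -0.4]
finger_gap: 0.0737
finger_force: 0.0
```

Emit:
drive_tool(
  slide=[
    [-0.8,0,-0.6],
    [-0.8,0,-0.6],
    [0,0,-0.6],
    [0,0,0],
    [0,0,0],
    [0,0,0],
    [0,0,0],
    [0,0,0],
  ],
  twist=[
    [0,1,0],
    [0,1,0],
    [0,1,0],
    [0,1,0],
    [0,1,0],
    [0,1,0],
    [0,1,0],
    [0,1,0],
  ],
)

```text
time: 14.85
position: [0.402, 0.4325, 0.194]
ee_rot: [[-0.21, 0.977, 0.035], [0.969, 0.213, -0.128], [-0.133, 0.007, -0.991]]
wrist_force: [-0.9, 0.7, -0.7]
finger_gap: 0.0741
finger_force: 0.0
```

Emit:
drive_tool(
  slide=[
    [0,0,0],
    [0,0,0],
    [0,0,0],
    [0,0,0],
    [0,0,0],
    [0,0,0],
    [0,0,0],
    [0,0,0],
  ],
  twist=[
    [0,1,0],
    [0,1,0],
    [0,1,0],
    [0,1,0],
    [0,1,0],
    [0,1,0],
    [0,1,0],
    [0,1,0],
  ],
)

```text
time: 15.65
position: [0.4024, 0.432, 0.1941]
ee_rot: [[-0.167, 0.977, -0.131], [0.744, 0.212, 0.634], [0.647, 0.008, -0.762]]
wrist_force: [-1.3, 0.6, -1.7]
finger_gap: 0.074
finger_force: 0.0
```

```bash
python3 log.py; python3 - <<'E'
from to import *
to(*grasp((.4309,.3066,.029),.215+np.pi/2,40,-1,.1))
from h import *
snap('wrist','w3')
im=snap('side','s3'); im2=snap('scene','sc3')
u=proj('side',[.43,.31,.03]).astype(int);v=proj('scene',[.43,.31,.03]).astype(int)
a=im[u[1]-30:u[1]+30,u[0]-30:u[0]+30];b=im2[v[1]-30:v[1]+30,v[0]-30:v[0]+30];print(v-30,u-30)
cv2.imwrite('pics/c3.png',cv2.resize(np.hstack([b,a]),(780,390),interpolation=2)[:,:,::-1])
E
```

```text
[-0.011, 0.701, -0.853, 1.956, -0.34, 0.364, -0.126]
shift first [-6.81  0.02 -2.11] | twist [ 0.07 -0.05  0.04] | shift after [-6.82  0.04 -2.07] | t 15.65 F [-1.3   0.64 -1.69]
[376 228] [299 304]
```

View pics/c3.png

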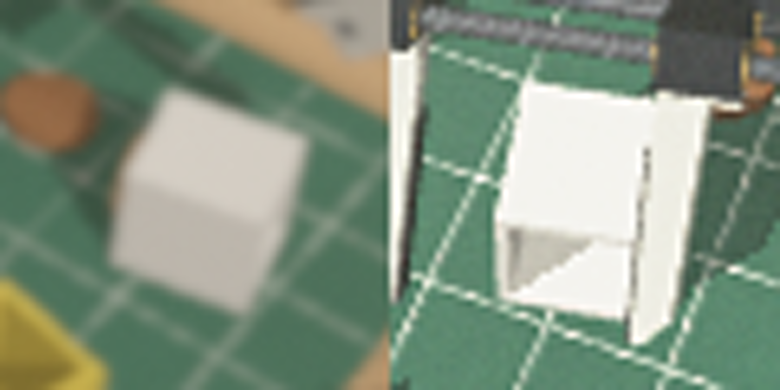

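The pot lies on its side with its mouth towards +y, foot at left in the scene view (~(125,165)). I check its pose from the top corners.

```bash
python3 - <<'E'
from fit import *
from scipy.optimize import least_squares
s=6.5
O={'scene':((376,228),[(172,88),(308,141),(263,224),(126,178)]),'side':((299,304),[(135,82),(108,220)])}
def res(v,wh):
    x,y,t=v;c,q=np.cos(t),np.sin(t);r=[]
    C=[np.array([x+c*a-q*b,y+q*a+c*b,.058]) for a in(-.029,.029) for b in(-.031,.031)]
    for k in wh:
        for p in O[k][1]:
            e=[proj(k,P)-(np.array(O[k][0])+np.array(p)/s) for P in C]; r+=list(min(e,key=lambda d:d@d))
    return r
for wh in(['scene'],['scene','side']):
    b=least_squares(res,[.43,.31,.215],args=(wh,),diff_step=1e-3); print(b.x.round(4),b.cost)
E
```

```text
[0.43   0.3136 0.1991] 0.5442387567744413
[0.4293 0.3133 0.2065] 0.7585440299518996
```

Emit:
drive_tool(
  slide=[
    [-0.85,0,-0.26],
    [-0.85,0,-0.26],
    [-0.85,0,-0.26],
    [-0.85,0,-0.26],
    [-0.85,0,-0.26],
    [-0.85,0,-0.26],
    [-0.85,0,-0.26],
    [-0.85,0,-0.25],
  ],
  twist=[
    [0.01,0,0],
    [0.01,0,0],
    [0.01,0,0],
    [0.01,0,0],
    [0.01,0,0],
    [0.01,0,0],
    [0,0,0],
    [0,0,0],
  ],
)

```text
time: 16.6
position: [0.4447, 0.2423, 0.1098]
ee_rot: [[-0.171, 0.975, -0.139], [0.747, 0.221, 0.627], [0.642, 0.003, -0.766]]
wrist_force: [0.5, -1.0, -0.5]
finger_gap: 0.0743
finger_force: 0.0
```

Emit:
drive_tool(
  slide=[
    [0,0,0],
    [0,0,0.8],
    [0,0,0.8],
    [0,0,0.7],
    [0,0,0],
  ],
  twist=[
    [0,0,0],
    [0,0,0],
    [0,0,0],
    [0,0,0],
    [0,0,0],
  ],
)

```text
time: 17.1
position: [0.4326, 0.2885, 0.0569]
ee_rot: [[-0.172, 0.975, -0.144], [0.745, 0.224, 0.629], [0.645, 0.001, -0.764]]
wrist_force: [-1.4, 0.5, -0.1]
finger_gap: 0.0745
finger_force: 0.0
```

```bash
python3 log.py; python3 - <<'E'
from to import *
to(*grasp((.4308,.3075,.029),.212+np.pi/2,40,-1))
E
```

```text
[0.258, 0.961, -0.831, 2.077, -0.199, 0.251, 0.133]
shift first [-0.12  0.08  0.92] | twist [-0.08 -0.03  0.11] | shift after [-0.12  0.07  0.92] | t 17.1 F [-1.41  0.48 -0.13]
```

Emit:
drive_tool(
  slide=[
    [-0.06,0.04,0.46],
    [-0.06,0.04,0.46],
    [0,0,0],
  ],
  twist=[
    [-0.04,-0.02,0.06],
    [-0.04,-0.02,0.05],
    [0,0,0],
  ],
)

```text
time: 17.4
position: [0.4334, 0.3018, 0.034]
ee_rot: [[-0.159, 0.978, -0.132], [0.75, 0.206, 0.628], [0.641, 0.001, -0.767]]
wrist_force: [0.1, -0.6, -0.0]
finger_gap: 0.0742
finger_force: 0.0
```

```bash
python3 - <<'E'
from to import *
to(*grasp((.4308,.3075,.029),.212+np.pi/2,40,-1))
E
```

```text
shift first [ 0.05 -0.05  0.06] | twist [ 0.03  0.02 -0.02] | shift after [ 0.05 -0.05  0.06] | t 17.4 F [ 0.06 -0.6  -0.  ]
```

Emit:
drive_tool(
  slide=[
    [0,0,0],
    [0,0,0],
    [0,0,0],
    [0,0,0],
    [0,0,0],
    [0,0,0],
  ],
  twist=[
    [0,0,0],
    [0,0,0],
    [0,0,0],
    [0,0,0],
    [0,0,0],
    [0,0,0],
  ],
  claw=45,
  newtons=25,
)

```text
time: 18.0
position: [0.4337, 0.3001, 0.0343]
ee_rot: [[-0.157, 0.979, -0.131], [0.75, 0.204, 0.629], [0.642, 0.001, -0.766]]
wrist_force: [-1.5, -2.5, 6.3]
finger_gap: 0.0579
finger_force: 25.0
```

```bash
python3 - <<'E'
from to import *
to(*grasp((.4308,.3075,.029),.212+np.pi/2,40,-1))
np.set_printoptions(precision=4,suppress=True)
s=arm.read_state(); R=np.array(s['ee_rot']); print('G',s['position']+.006*R[:,2],s['wrist_force'],R.T@[0,0,1])
E
```

```text
shift first [ 0.09 -0.04  0.1 ] | twist [ 0.05  0.01 -0.04] | shift after [ 0.09 -0.04  0.11] | t 18.0 F [-1.45 -2.46  6.33]
G [0.4329 0.3038 0.0298] [-1.4509 -2.4563  6.3288] [ 0.6423  0.0007 -0.7665]
```

Emit:
drive_tool(
  slide=[
    [0.4,0,-0.5],
    [0.56,0,-0.67],
    [0.56,0,-0.67],
    [0.56,0,-0.67],
    [0.56,0,-0.67],
    [0.56,0,-0.67],
    [0.56,0,-0.67],
    [0.56,0,-0.67],
  ],
  twist=[
    [0,0,0],
    [0,0,0],
    [0,0,0],
    [0,0,0],
    [0,0,0],
    [0,0,0],
    [0,0,0],
    [0,0,0],
  ],
)

```text
time: 18.8
position: [0.434, 0.2987, 0.2364]
ee_rot: [[-0.156, 0.979, -0.129], [0.752, 0.202, 0.627], [0.641, 0.001, -0.768]]
wrist_force: [1.1, -0.0, -1.1]
finger_gap: 0.0577
finger_force: 25.0
```

Emit:
drive_tool(
  slide=[
    [0,0,0],
    [0,0,0],
    [0,0,0],
    [0,0,0],
    [0,0,0],
    [0,0,0],
    [0,0,0],
    [0,0,0],
  ],
  twist=[
    [0,-1,0],
    [0,-1,0],
    [0,-1,0],
    [0,-1,0],
    [0,-1,0],
    [0,-1,0],
    [0,-1,0],
    [0,-1,0],
  ],
)

```text
time: 19.6
position: [0.4339, 0.2994, 0.2362]
ee_rot: [[-0.201, 0.979, 0.031], [0.969, 0.203, -0.141], [-0.145, 0.002, -0.989]]
wrist_force: [-0.4, 0.4, -2.6]
finger_gap: 0.0581
finger_force: 25.0
```

Emit:
drive_tool(
  slide=[
    [0,0,0],
    [0,0,0],
    [0,0,0],
    [0,0,0],
    [0,0,0],
    [0,0,0],
    [0,0,0],
    [0,0,0],
  ],
  twist=[
    [0,-1,0],
    [0,-1,0],
    [0,-1,0],
    [0,-1,0],
    [0,-1,0],
    [0,-1,0],
    [0,-1,0],
    [0,0,0],
  ],
)

```text
time: 20.4
position: [0.432, 0.3018, 0.2324]
ee_rot: [[-0.137, 0.978, 0.156], [0.627, 0.208, -0.751], [-0.767, -0.005, -0.642]]
wrist_force: [0.5, -0.0, -2.8]
finger_gap: 0.0578
finger_force: 25.0
```

```bash
python3 log.py; python3 - <<'E'
from to import *
s=arm.read_state()
for G in ((.445,-.14,.25),(.452,-.135,.10),(.5608,-.15,.07)):
    p,R=grasp(G,-.14-np.pi/2,50,1); to(p,R); print([o[1] for o in ik(p,R,np.array(s['qpos']),6)][:1])
E
```

```text
[-0.879, 0.737, -0.155, 1.55, 0.649, 1.604, -1.056]
shift first [-9.75 -2.59 10.55] | twist [2.53 0.02 2.18] | shift after [-9.78  2.48 10.55] | t 20.4 F [ 0.51 -0.04 -2.82]
[array([-0.29,  0.5 ,  0.09,  2.01,  0.85,  1.18, -0.9 ])]
shift first [-5.85 -2.3  13.67] | twist [2.53 0.02 2.18] | shift after [-5.83  2.69 13.61] | t 20.4 F [ 0.51 -0.04 -2.82]
[array([-0.27,  0.78,  0.06,  2.08,  0.98,  0.97, -1.22])]
shift first [-5.89  1.15 15.26] | twist [2.53 0.02 2.18] | shift after [-5.05  6.35 14.25] | t 20.4 F [ 0.51 -0.04 -2.82]
[array([-0.21,  0.91,  0.07,  1.78,  0.94,  1.04, -1.04])]
```

Emit:
drive_tool(
  slide=[
    [0,0,0],
    [0,0,0],
    [0,0,0],
    [0,0,0],
  ],
  twist=[
    [0.63,0,0.55],
    [0.63,0,0.55],
    [0.63,0,0.55],
    [0.63,0,0.53],
  ],
)

```text
time: 20.8
position: [0.4345, 0.2994, 0.2361]
ee_rot: [[0.1, 0.989, -0.109], [0.638, -0.148, -0.755], [-0.763, 0.006, -0.646]]
wrist_force: [0.4, -0.1, -1.2]
finger_gap: 0.0578
finger_force: 25.0
```

Emit:
drive_tool(
  slide=[
    [-0.82,0.21,0.88],
    [-0.82,0.21,0.88],
    [-0.82,0.21,0.88],
    [-0.82,0.21,0.88],
    [-0.82,0.21,0.88],
    [-0.82,0.21,0.88],
  ],
  twist=[
    [0,0,0],
    [0,0,0],
    [0,0,0],
    [0,0,0],
    [0,0,0],
    [0,0,0],
  ],
)

```text
time: 21.4
position: [0.4403, 0.0783, 0.2478]
ee_rot: [[0.099, 0.989, -0.106], [0.639, -0.145, -0.756], [-0.763, 0.007, -0.646]]
wrist_force: [0.5, 0.6, -1.9]
finger_gap: 0.0581
finger_force: 25.0
```

Emit:
drive_tool(
  slide=[
    [-0.82,0.21,0.88],
    [-0.82,0.21,0.88],
    [-0.82,0.21,0.88],
    [-0.82,0.21,0.88],
    [-0.82,0.21,0.88],
    [-0.82,0.21,0.88],
    [0,0,0],
  ],
  twist=[
    [0,0,0],
    [0,0,0],
    [0,0,0],
    [0,0,0],
    [0,0,0],
    [0,0,0],
    [0,0,0],
  ],
)

```text
time: 22.1
position: [0.4437, -0.1455, 0.2606]
ee_rot: [[0.107, 0.988, -0.114], [0.633, -0.156, -0.758], [-0.767, 0.009, -0.642]]
wrist_force: [-0.0, 0.2, -1.7]
finger_gap: 0.0581
finger_force: 25.0
```

```bash
python3 log.py; python3 - <<'E'
from to import *
for G in ((.452,-.135,.12),(.5608,-.15,.08)):
    p,R=grasp(G,-.14-np.pi/2,50,1); to(p,R)
E
```

```text
[-0.26, 0.482, 0.078, 2.003, 0.853, 1.189, -0.899]
shift first [3.84 0.18 2.51] | twist [-0.07  0.01 -0.16] | shift after [3.84 0.22 2.52] | t 22.1 F [-0.05  0.17 -1.73]
shift first [4.94 3.82 3.33] | twist [-0.07  0.01 -0.16] | shift after [4.87 3.88 3.37] | t 22.1 F [-0.05  0.17 -1.73]
```

Emit:
drive_tool(
  slide=[
    [0.77,0.04,0.5],
    [0.77,0.04,0.5],
    [0.77,0.04,0.5],
    [0.77,0.04,0.5],
    [0.77,0.04,0.5],
    [0,0,0],
  ],
  twist=[
    [-0.04,0,-0.08],
    [-0.03,0,-0.08],
    [0,0,0],
    [0,0,0],
    [0,0,0],
    [0,0,0],
  ],
)

```text
time: 22.7
position: [0.4543, -0.122, 0.1196]
ee_rot: [[0.077, 0.992, -0.1], [0.641, -0.126, -0.757], [-0.764, -0.006, -0.645]]
wrist_force: [-0.2, 0.6, -1.8]
finger_gap: 0.0577
finger_force: 25.0
```

Emit:
drive_tool(
  slide=[
    [0.25,0.9,0.2],
    [0.25,0.9,0.2],
    [0.25,0.9,0.2],
    [0.25,0.9,0.2],
    [0,0,0],
  ],
  twist=[
    [0,0,0],
    [0,0,0],
    [0,0,0],
    [0,0,0],
    [0,0,0],
  ],
)

```text
time: 23.2
position: [0.5652, -0.1368, 0.0843]
ee_rot: [[0.086, 0.992, -0.096], [0.639, -0.128, -0.758], [-0.764, 0.004, -0.645]]
wrist_force: [-1.1, 2.1, -1.9]
finger_gap: 0.058
finger_force: 25.0
```

```bash
python3 log.py; python3 - <<'E'
from to import *
for G in ((.5609,-.1492,.08),(.5609,-.1492,.062)):
    p,R=grasp(G,-.14-np.pi/2,50,1); to(p,R)
from h import *
a=snap('side','s5'); b=snap('scene','sc5')
u=proj('side',[.56,-.15,.07]).astype(int);v=proj('scene',[.56,-.15,.07]).astype(int);print(u,v)
k=[cv2.resize(i[q[1]-40:q[1]+40,q[0]-40:q[0]+40],(400,400),interpolation=2) for i,q in((b,v),(a,u))]
cv2.imwrite('pics/c5.png',np.hstack(k)[:,:,::-1])
E
```

```text
[-0.227, 0.888, 0.077, 1.775, 0.924, 1.042, -1.019]
shift first [-0.16 -0.09  0.22] | twist [ 0.1  -0.03  0.04] | shift after [-0.16 -0.08  0.22] | t 23.2 F [-1.1   2.11 -1.89]
shift first [ 0.29 -0.09  0.61] | twist [ 0.1  -0.03  0.04] | shift after [ 0.3  -0.08  0.61] | t 23.2 F [-1.1   2.11 -1.89]
[343 200] [265 203]
```

View pics/c5.png

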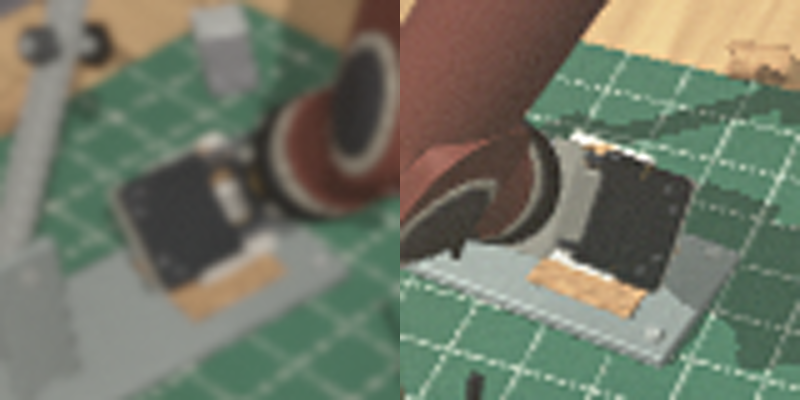

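The gripper hides the pot; the cork strip shows at (230,285). The gripper body is clear of the cheeks and lever, so I lower by the numbers.

Emit:
drive_tool(
  slide=[
    [0.15,-0.04,0.3],
    [0.15,-0.04,0.31],
    [0,0,0],
  ],
  twist=[
    [0.05,0,0],
    [0.05,0,0],
    [0,0,0],
  ],
)

```text
time: 23.6
position: [0.5565, -0.145, 0.064]
ee_rot: [[0.079, 0.991, -0.113], [0.637, -0.137, -0.758], [-0.767, -0.012, -0.642]]
wrist_force: [0.5, -0.0, -2.2]
finger_gap: 0.0579
finger_force: 25.0
```

```bash
python3 - <<'E'
from to import *
for G in ((.5609,-.1492,.059),(.5609,-.1492,.055)):
    p,R=grasp(G,-.14-np.pi/2,50,1); to(p,R)
E
```

```text
shift first [ 0.05  0.17 -0.  ] | twist [-0.06  0.01  0.1 ] | shift after [ 0.05  0.16 -0.  ] | t 23.6 F [ 0.54 -0.05 -2.22]
shift first [0.15 0.17 0.08] | twist [-0.06  0.01  0.1 ] | shift after [0.15 0.16 0.08] | t 23.6 F [ 0.54 -0.05 -2.22]
```

Emit:
drive_tool(
  slide=[
    [0.05,0.17,0],
    [0,0,0],
  ],
  twist=[
    [-0.06,0,0.05],
    [0,0,0],
  ],
)

```text
time: 23.8
position: [0.5643, -0.1434, 0.0637]
ee_rot: [[0.086, 0.991, -0.102], [0.638, -0.133, -0.759], [-0.766, 0.0, -0.643]]
wrist_force: [0.7, 0.2, -2.1]
finger_gap: 0.0578
finger_force: 25.0
```

Emit:
drive_tool(
  slide=[
    [0.05,0,0.04],
    [0,0,0],
  ],
  twist=[
    [0,0,0],
    [0,0,0],
  ],
)

```text
time: 24.0
position: [0.5636, -0.1435, 0.0618]
ee_rot: [[0.086, 0.991, -0.103], [0.637, -0.134, -0.759], [-0.766, -0.001, -0.643]]
wrist_force: [-1.1, 0.2, -2.0]
finger_gap: 0.0577
finger_force: 25.0
```

Emit:
drive_tool(
  slide=[
    [0.05,0,0.04],
    [0,0,0],
  ],
  twist=[
    [0,0,0],
    [0,0,0],
  ],
)

```text
time: 24.2
position: [0.5635, -0.1436, 0.0598]
ee_rot: [[0.086, 0.991, -0.103], [0.637, -0.134, -0.759], [-0.766, -0.001, -0.643]]
wrist_force: [0.0, -0.9, -2.4]
finger_gap: 0.0578
finger_force: 25.0
```

```bash
python3 - <<'E'
from to import *
for G in ((.5609,-.1492,.055),):
    p,R=grasp(G,-.14-np.pi/2,50,1); to(p,R)
E
```

```text
shift first [-0.   -0.06  0.05] | twist [ 0.04 -0.    0.04] | shift after [-0.   -0.06  0.05] | t 24.2 F [ 0.01 -0.92 -2.41]
```

Emit:
drive_tool(
  slide=[
    [0.03,-0.06,0.02],
    [0,0,0],
  ],
  twist=[
    [0,0,0],
    [0,0,0],
  ],
)

```text
time: 24.4
position: [0.5614, -0.1432, 0.0588]
ee_rot: [[0.085, 0.991, -0.103], [0.637, -0.134, -0.759], [-0.766, -0.001, -0.643]]
wrist_force: [0.5, 0.1, -1.6]
finger_gap: 0.0577
finger_force: 25.0
```

Emit:
drive_tool(
  slide=[
    [0.03,0,0.02],
    [0,0,0],
  ],
  twist=[
    [0,0,0],
    [0,0,0],
  ],
)

```text
time: 24.6
position: [0.5618, -0.1432, 0.058]
ee_rot: [[0.086, 0.991, -0.103], [0.637, -0.134, -0.759], [-0.766, -0.0, -0.643]]
wrist_force: [-0.3, -0.3, -1.0]
finger_gap: 0.0582
finger_force: 25.0
```

Emit:
drive_tool(
  slide=[
    [0.03,0,0.02],
    [0,0,0],
  ],
  twist=[
    [0,0,0],
    [0,0,0],
  ],
)

```text
time: 24.8
position: [0.5618, -0.1432, 0.0579]
ee_rot: [[0.086, 0.991, -0.103], [0.636, -0.134, -0.76], [-0.767, -0.0, -0.641]]
wrist_force: [-1.9, 2.5, 4.7]
finger_gap: 0.0582
finger_force: 25.0
```

Emit:
drive_tool(
  slide=[
    [0,0,0],
    [0,0,0],
    [0,0,0],
    [0,0,0],
    [0,0,-0.5],
    [0,0,-1],
    [0,0,-1],
    [0,0,-1],
  ],
  twist=[
    [0,0,0],
    [0,0,0],
    [0,0,0],
    [0,0,0],
    [0,0,0],
    [0,0,0],
    [0,0,0],
    [0,0,0],
  ],
  claw=74,
)

```text
time: 25.6
position: [0.5729, -0.0615, 0.1255]
ee_rot: [[0.086, 0.991, -0.102], [0.638, -0.133, -0.758], [-0.765, -0.001, -0.644]]
wrist_force: [0.9, 0.9, 0.1]
finger_gap: 0.0741
finger_force: 0.0
```

Emit:
drive_tool(
  slide=[
    [0,-0.5,-1],
    [0,-0.8,-0.8],
    [0,-0.8,-0.8],
    [0,-0.8,-0.8],
    [0,-0.8,-0.5],
    [0,0,0],
  ],
  twist=[
    [0,0,0],
    [0,0,0],
    [0,0,0],
    [0,0,0],
    [0,0,0],
    [0,0,0],
  ],
)

```text
time: 26.2
position: [0.4732, 0.0446, 0.2008]
ee_rot: [[0.081, 0.992, -0.098], [0.641, -0.127, -0.757], [-0.763, -0.001, -0.646]]
wrist_force: [-0.2, -0.8, -0.5]
finger_gap: 0.0739
finger_force: 0.0
```

```bash
python3 log.py; python3 - <<'E'
from to import *
from h import *
a=snap('side','s6'); b=snap('scene','sc6')
u=proj('side',[.56,-.15,.07]).astype(int);v=proj('scene',[.56,-.15,.07]).astype(int);print(u-30,v-30)
k=[cv2.resize(i[q[1]-30:q[1]+30,q[0]-30:q[0]+30],(390,390),interpolation=2) for i,q in((b,v),(a,u))]
cv2.imwrite('pics/c6.png',np.hstack(k)[:,:,::-1])
for c in('scene','side'):
    for t in('press_bar','press_hinge'): 
        for d in finder.pinpoint(t,c)[:1]: print(c,t,d['p'],w(c,d['at']))
E
```

```text
[-0.504, 0.672, -0.035, 1.818, 0.684, 1.35, -1.068]
[313 170] [235 173]
scene press_bar 0.98 [ 0.6  -0.16  0.31]
scene press_hinge 0.75 [ 0.7  -0.17  0.11]
side press_bar 0.72 [ 0.61 -0.16  0.31]
side press_hinge 0.71 [ 0.7  -0.17  0.11]
```

View pics/c6.png

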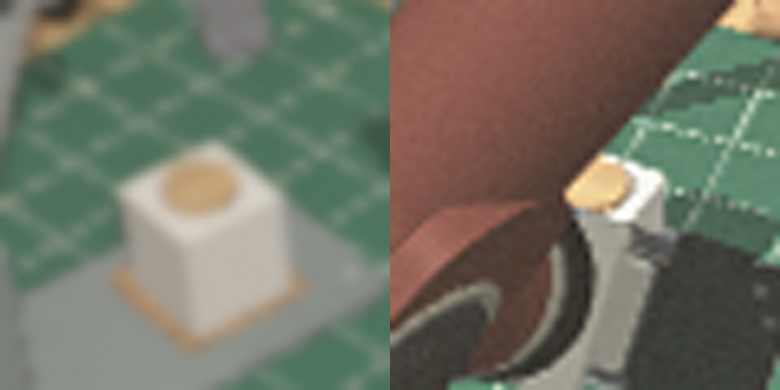

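The pot stands mouth-down on the cork with the foot up (scene crop (200,188)), and cork margins are visible on both near sides. Next comes the cross-bar, which I pinch to its +y side with the tool pointing down.

Emit:
drive_tool(
  slide=[
    [-0.74,0,-0.62],
    [-0.74,0,-0.62],
    [-0.74,0,-0.62],
    [-0.74,0,-0.62],
    [-0.74,0,-0.62],
    [-0.74,0,-0.62],
    [-0.74,0,-0.62],
    [-0.74,0,-0.62],
  ],
  twist=[
    [0,0,0],
    [0,0,0],
    [0,0,0],
    [0,0,0],
    [0,0,0],
    [0,0,0],
    [0,0,0],
    [0,0,0],
  ],
  claw=55,
)

```text
time: 27.3
position: [0.4748, 0.0392, 0.4322]
ee_rot: [[0.087, 0.991, -0.105], [0.636, -0.136, -0.759], [-0.766, -0.001, -0.642]]
wrist_force: [-0.1, 0.7, 0.5]
finger_gap: 0.055
finger_force: 0.0
```

Emit:
drive_tool(
  slide=[
    [0,0,0],
    [0,0,0],
    [0,0,0],
    [0,0,0],
    [0,0,0],
    [0,0,0],
    [0,0,0],
    [0,0,0],
  ],
  twist=[
    [0,1,0],
    [0,1,0],
    [0,1,0],
    [0,1,0],
    [0,1,0],
    [0,1,0],
    [0,1,0],
    [0,1,0],
  ],
)

```text
time: 28.1
position: [0.4751, 0.0391, 0.4314]
ee_rot: [[0.136, 0.991, -0.004], [0.99, -0.136, -0.031], [-0.031, 0.0, -1.0]]
wrist_force: [-0.3, -0.3, 0.2]
finger_gap: 0.0549
finger_force: 0.0
```

```bash
python3 log.py; python3 - <<'E'
from to import *
from h import *
to(np.array([.6124,-.1169,.321+.09]),Rt(-.14+np.pi/2,0,-1))
K=camera_model('scene');d=np.array(K['rotation'])@np.linalg.inv(np.array(K['mtx']))@[265.8,201.9,1];o=np.array(K['origin'])
print('foot',(o+d*((.083-o[2])/d[2]))*1000)
snap('side','s7');snap('scene','sc7')
for c in('scene','side'):
    for t in('press_bar',): 
        for d in finder.pinpoint(t,c)[:1]: print(c,t,d['p'],w(c,d['at'])*1000)
E
```

```text
[-0.101, 0.207, -0.058, 1.551, 0.042, 1.393, -0.302]
shift first [-4.51  5.24  0.82] | twist [0.   0.3  0.03] | shift after [-4.51  5.26  0.68] | t 28.1 F [-0.34 -0.31  0.18]
foot [ 563.02 -141.56   83.  ]
scene press_bar 0.81 [ 606.86 -158.2   314.85]
side press_bar 0.85 [ 604.87 -157.61  307.04]
```

```bash
python3 - <<'E'
from h import *
L=[]
for c,n in(('scene','sc7'),('side','s7')):
    i=cv2.imread(f'pics/{n}.png'); q=proj(c,[.56,-.15,.05]).astype(int); print(q-25)
    L.append(cv2.resize(i[q[1]-25:q[1]+25,q[0]-25:q[0]+25],(400,400),interpolation=cv2.INTER_CUBIC))
    # predicted geometry
    for nm,z,hs in(('cork',.015,.038),('top',.077,.029)):
        ex=np.array([.9902,-.1395]);ey=np.array([.1395,.9902]);C=np.array([.5608,-.150])
        print(c,nm,[((proj(c,[*(C+a*hs*ex+b*hs*ey),z])-q+25)*8).round().tolist() for a,b in((-1,-1),(-1,1),(1,1),(1,-1))])
    print('foot',((proj(c,[*C,.083])-q+25)*8).round())
cv2.imwrite('pics/c7.png',np.hstack(L))
E
```

```text
[240 183]
scene cork [[235.0, 186.0], [337.0, 272.0], [187.0, 352.0], [87.0, 260.0]]
scene top [[216.0, 91.0], [297.0, 156.0], [178.0, 216.0], [100.0, 147.0]]
foot [197. 140.]
[318 179]
side cork [[324.0, 245.0], [240.0, 352.0], [79.0, 290.0], [166.0, 187.0]]
side top [[301.0, 138.0], [235.0, 219.0], [109.0, 172.0], [177.0, 93.0]]
foot [205. 143.]
```

View pics/c7.png

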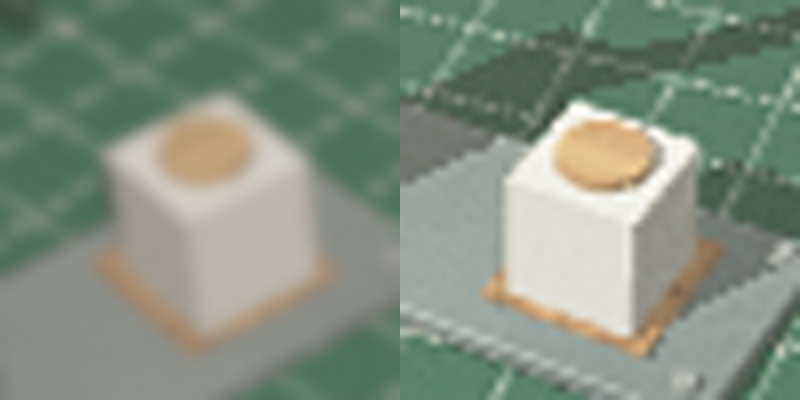

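The pot is about 2–3 mm off centre towards +y, well inside the cork, and the foot covers the pad's spot. Now to the bar.

Emit:
drive_tool(
  slide=[
    [-0.75,0.87,0.11],
    [-0.75,0.87,0.11],
    [-0.75,0.87,0.11],
    [-0.75,0.87,0.11],
    [-0.75,0.87,0.11],
    [-0.76,0.87,0.11],
    [0,0,0],
  ],
  twist=[
    [0,0.3,0],
    [0,0,0],
    [0,0,0],
    [0,0,0],
    [0,0,0],
    [0,0,0],
    [0,0,0],
  ],
)

```text
time: 29.0
position: [0.6134, -0.1182, 0.4088]
ee_rot: [[0.138, 0.99, -0.006], [0.99, -0.138, -0.007], [-0.007, -0.006, -1.0]]
wrist_force: [-0.1, -0.5, -0.4]
finger_gap: 0.055
finger_force: 0.0
```

```bash
python3 log.py; python3 - <<'E'
from to import *
from h import *
to(np.array([.6124,-.1169,.321+.09]),Rt(-.14+np.pi/2,0,-1))
to(np.array([.6124,-.1169,.321]),Rt(-.14+np.pi/2,0,-1))
snap('wrist','w8')
E
```

```text
[0.141, 0.483, 0.019, 1.197, -0.001, 1.467, 0.02]
shift first [ 0.04 -0.04 -0.07] | twist [-0.05  0.07  0.02] | shift after [ 0.04 -0.04 -0.07] | t 29.0 F [-0.1  -0.54 -0.37]
shift first [ 0.06 -0.02  2.93] | twist [-0.05  0.07  0.02] | shift after [ 0.04 -0.04  2.93] | t 29.0 F [-0.1  -0.54 -0.37]
```

View pics/w8.png

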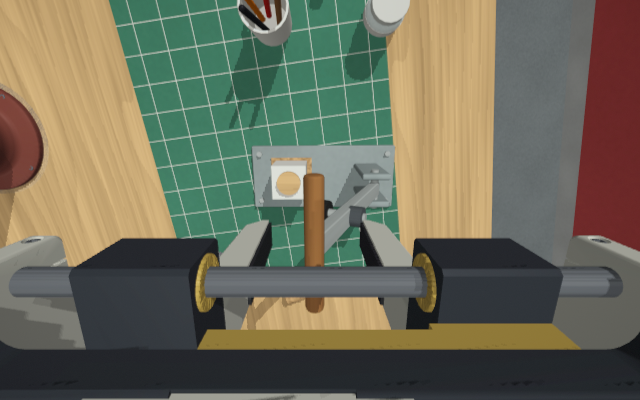

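The bar (column 314) sits midway between the fingers (258 and 372), so I descend and pinch.

Emit:
drive_tool(
  slide=[
    [0.04,-0.04,0.75],
    [0,0,0.75],
    [0,0,0.75],
    [0,0,0.68],
    [0,0,0],
  ],
  twist=[
    [-0.05,0.07,0],
    [0,0,0],
    [0,0,0],
    [0,0,0],
    [0,0,0],
  ],
)

```text
time: 29.55
position: [0.6094, -0.1105, 0.3217]
ee_rot: [[0.13, 0.992, -0.002], [0.991, -0.13, 0.005], [0.005, -0.003, -1.0]]
wrist_force: [-0.1, -1.3, 0.7]
finger_gap: 0.0548
finger_force: 0.0
```

Emit:
drive_tool(
  slide=[
    [0,0,0],
    [0,0,0],
    [0,0,0],
    [0,0,0],
    [0,0,0],
    [0,0,0],
    [0,0,0],
  ],
  twist=[
    [0,0,0],
    [0,0,0],
    [0,0,0],
    [0,0,0],
    [0,0,0],
    [0,0,0],
    [0,0,0],
  ],
  claw=8,
  newtons=25,
)

```text
time: 30.25
position: [0.6113, -0.1137, 0.3251]
ee_rot: [[0.134, 0.991, 0.006], [0.991, -0.134, 0.003], [0.004, 0.006, -1.0]]
wrist_force: [-0.0, -0.6, 1.4]
finger_gap: 0.0175
finger_force: 25.0
```

```bash
python3 - <<'E'
from to import *
np.set_printoptions(precision=4,suppress=True)
s=arm.read_state(); p=np.array(s['position']);R=np.array(s['ee_rot']);G=p+.006*R[:,2]
C=np.array([.5608,-.150]);ex=np.array([.9902,-.1395]);ey=np.array([.1395,.9902]);d=G[:2]-C
print('G press',d@ex,d@ey,G[2],'F',s['wrist_force'],s['finger_gap'])
# arc rows with constant orientation: from current angle to level
x,z=d@ex,G[2]; th=np.arctan2(z-.105,.140-x); print('angle',np.degrees(th),'rad',np.hypot(z-.105,.14-x))
N=16; prev=np.array([x,z])
for k in range(1,N+1):
    t=th*(1-k/N); r=.230; n=np.array([.14-r*np.cos(t),.105+r*np.sin(t)]); e=n-prev; prev=n
    print((np.array([e[0],-e[1]])/.03).round(2),end=' ')
E
```

```text
G press 0.04498565029218286 0.04297196602155191 0.31908118770074184 F [-0.0008 -0.5709  1.3864] 0.017505185304484066
angle 66.0672073052311 rad 0.23421887536609776
[-0.44  0.37] [-0.48  0.28] [-0.46  0.31] [-0.43  0.34] [-0.41  0.37] [-0.38  0.4 ] [-0.35  0.43] [-0.32  0.45] [-0.28  0.47] [-0.25  0.49] [-0.21  0.51] [-0.18  0.52] [-0.14  0.53] [-0.1   0.54] [-0.06  0.55] [-0.02  0.55]
```

Emit:
drive_tool(
  slide=[
    [0,-0.49,0.23],
    [0,-0.48,0.28],
    [0,-0.46,0.31],
    [0,-0.43,0.34],
    [0,-0.41,0.37],
    [0,-0.38,0.4],
    [0,0,0],
  ],
  twist=[
    [0,0,0],
    [0,0,0],
    [0,0,0],
    [0,0,0],
    [0,0,0],
    [0,0,0],
    [0,0,0],
  ],
)

```text
time: 30.95
position: [0.5327, -0.1025, 0.2657]
ee_rot: [[0.134, 0.991, 0.006], [0.991, -0.134, 0.004], [0.004, 0.006, -1.0]]
wrist_force: [3.5, -0.4, -1.6]
finger_gap: 0.0171
finger_force: 25.0
```

```bash
cat > bar.py <<'E'
from to import *
np.set_printoptions(precision=4,suppress=True)
s=arm.read_state(); p=np.array(s['position']);R=np.array(s['ee_rot']);G=p+.006*R[:,2]
C=np.array([.5608,-.150]);ex=np.array([.9902,-.1395]);ey=np.array([.1395,.9902]);d=G[:2]-C
x,z=d@ex,G[2]; th=np.arctan2(z-.105,.140-x); print('press G',x,d@ey,z,'angle',np.degrees(th),'rad',np.hypot(z-.105,.14-x),'F',s['wrist_force'],s['finger_gap'],s['finger_force'],s['time'])
print('to level (tool)',R.T@np.r_[(-.09-x)*ex,.105-z]/.03,'tilt',np.degrees(np.arccos(-R[2,2])))
E
python3 bar.py
```

```text
press G -0.03443661196805006 0.04311388202401878 0.2597364748036325 angle 41.575084504521634 rad 0.23317698906527476 F [ 3.4882 -0.417  -1.6241] 0.01711435727361109 24.996755719184875 30.95
to level (tool) [-0.0125 -1.8825  5.1468] tilt 0.4232378216919853
```

Emit:
drive_tool(
  slide=[
    [0,-0.35,0.42],
    [0,-0.32,0.44],
    [0,-0.28,0.46],
    [0,-0.25,0.48],
    [0,-0.21,0.5],
    [0,-0.18,0.51],
    [0,-0.14,0.52],
    [0,0,0],
  ],
  twist=[
    [0,0,0],
    [0,0,0],
    [0,0,0],
    [0,0,0],
    [0,0,0],
    [0,0,0],
    [0,0,0],
    [0,0,0],
  ],
)

```text
time: 31.75
position: [0.4834, -0.0956, 0.166]
ee_rot: [[0.134, 0.991, 0.007], [0.991, -0.134, 0.003], [0.004, 0.007, -1.0]]
wrist_force: [3.2, 0.1, 0.5]
finger_gap: 0.0175
finger_force: 25.0
```

```bash
python3 bar.py
```

```text
press G -0.08420160424013054 0.04313194020616726 0.1600222844292044 angle 13.788693138066876 rad 0.23085452373227688 F [3.1534 0.0763 0.519 ] 0.01750768404603525 24.998412430286407 31.75
to level (tool) [-0.0066 -0.206   1.8327] tilt 0.46459794250160774
```

Emit:
drive_tool(
  slide=[
    [0,-0.1,0.5],
    [0,-0.06,0.5],
    [0,-0.03,0.4],
    [0,-0.01,0.28],
    [0,0,0],
    [0,0,0],
  ],
  twist=[
    [0,0,0],
    [0,0,0],
    [0,0,0],
    [0,0,0],
    [0,0,0],
    [0,0,0],
  ],
  newtons=35,
)

```text
time: 32.35
position: [0.4773, -0.0947, 0.1169]
ee_rot: [[0.134, 0.991, 0.007], [0.991, -0.134, 0.003], [0.004, 0.006, -1.0]]
wrist_force: [1.1, 0.2, 6.3]
finger_gap: 0.0171
finger_force: 35.0
```

```bash
python3 bar.py; python3 - <<'E'
from h import *
np.set_printoptions(precision=4,suppress=True)
L=[]
for c in('scene','side'):
    i=snap(c,c+'9')
    for t in('press_bar','pot','press_pad','press_hinge'):
        for d in finder.pinpoint(t,c)[:1]: print(c,t,round(d['p'],2),w(c,d['at']))
    q=proj(c,[.57,-.15,.08]).astype(int); k=i[q[1]-40:q[1]+40,q[0]-40:q[0]+40]; print(c,q-40)
    L.append(cv2.resize(k,(400,400),interpolation=2))
    for z in(.105,.095,.115): print(z,((proj(c,[.4717,-.1374,z])-q+40)*5).round(),((proj(c,[.4627,-.2017,z])-q+40)*5).round())
cv2.imwrite('pics/c9.png',np.hstack(L)[:,:,::-1])
E
```

```text
press G -0.09040430427020962 0.04313164462694001 0.11089277823341592 angle 1.465066960995925 rad 0.23047964825890283 F [1.0713 0.1942 6.2977] 0.017090220999684026 35.00598907470703 32.35
to level (tool) [-0.0009  0.0122  0.1965] tilt 0.42555430934029415
scene press_bar 0.82 [ 0.4714 -0.1424  0.1099]
scene pot 0.84 [0.5031 0.4965 0.0034]
scene press_pad 0.59 [ 0.5575 -0.1516  0.0832]
scene press_hinge 0.84 [ 0.7035 -0.1738  0.1064]
scene [222 162]
0.105 [321. 112.] [265.  71.]
0.095 [322. 124.] [266.  83.]
0.115 [320. 100.] [264.  59.]
side press_bar 0.71 [ 0.4702 -0.1366  0.1069]
side pot 0.97 [0.5123 0.4972 0.0007]
side press_pad 0.38 [ 0.5628 -0.1577  0.0808]
side press_hinge 0.59 [ 0.7    -0.1688  0.1047]
side [301 156]
0.105 [340. 223.] [384. 167.]
0.095 [339. 235.] [383. 179.]
0.115 [341. 211.] [385. 155.]
```

View pics/c9.png

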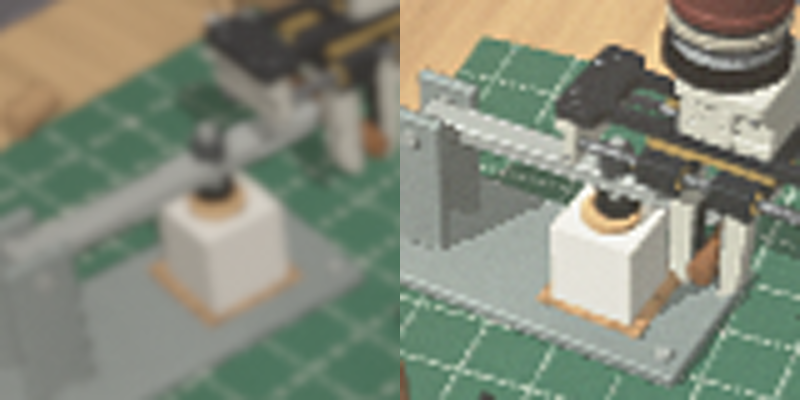

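Pad on the foot, pot upright, and the lever reads about 2 mm (0.5°) above level. One small step more.

Emit:
drive_tool(
  slide=[
    [0,0,0.08],
    [0,0,0],
    [0,0,0],
    [0,0,0],
    [0,0,0],
  ],
  twist=[
    [0,0,0],
    [0,0,0],
    [0,0,0],
    [0,0,0],
    [0,0,0],
  ],
)

```text
time: 33.35
position: [0.4772, -0.0947, 0.1149]
ee_rot: [[0.134, 0.991, 0.007], [0.991, -0.134, 0.003], [0.004, 0.007, -1.0]]
wrist_force: [0.2, 0.4, 5.9]
finger_gap: 0.0172
finger_force: 35.0
```

```bash
python3 bar.py; python3 - <<'E'
from h import *
for c in('scene','side'):
    snap(c,c+'10')
    for t in('press_bar','press_hinge'):
        for d in finder.pinpoint(t,c)[:1]: print(c,t,round(d['p'],2),w(c,d['at']))
E
```

```text
press G -0.09044877125212143 0.04313086867345409 0.10894489194872634 angle 0.9807107412292445 rad 0.2304825337072198 F [0.209  0.4161 5.928 ] 0.01717227183274608 35.0062894821167 33.35
to level (tool) [-0.0006  0.0141  0.1316] tilt 0.4478613871166057
scene press_bar 0.7 [ 0.47117534 -0.14003985  0.10877921]
scene press_hinge 0.78 [ 0.70377127 -0.17393885  0.10367026]
side press_bar 0.74 [ 0.47110583 -0.13827626  0.10355971]
side press_hinge 0.83 [ 0.70008701 -0.1686603   0.10701977]
```

```bash
python3 -c "
from rig import arm
print(arm.finish_job())"
```

```text
the job is handed in; nothing more can be done
None
```

I handed the job in at about 33 s: the pot stands mouth-down on the cork (about 2–3 mm off centre) and the gripper still holds the lever level, within my measuring error of about 3 mm at the bar. The pad bears on the foot with about 6 N at the cross-bar, and the arm touched nothing but the pot and the lever.

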